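# Rig the pastry filler with clean nozzles

## Task

Press the button on the steriliser so that its drawer springs out, and push every nozzle lying in it shank-first into a port of the pastry filler, any free port, right up to its collar so that the port's spring plunger drops into the groove and grips it. Push the empty drawer home until it clicks, and set the filler's portion lever in line with the brass pointer. Do not disturb the other things on the bench.

Things in the scene. Friction and masses are not known exactly. Their poses are not given: they have to be found in the camera images.
- filler: pastry filling machine: steel body 260 (x) by 360 (y) by 170 mm high; origin under its centre on the bench. Nozzles go in along its +x, its front is the -x side. Hopper on the deck up to 420 high (radius 88 about x = 50, y = -60). An aluminium manifold, 300 wide, z = 100 to 145, stands out of the front (x = -175 to -130): five level bores along x, ports 0 to 4, mouths at x = -175, y = -104, -52, 0, 52, 104, z = 122
- plunger0 (a joint): lift (m) of the sprung ball plunger of port 0 (y = -104 mm): 0 in an empty port, 0.0035 to 0.005 while the shank's full diameter passes, 0.0005 to 0.002 once dropped into the groove. It enters the bore from above, 15 mm behind the mouth; its knob (diameter 18) tops out 41 mm above the bore's axis. Bores: diameter 18, 45 deep; any nozzle fits any port; home when its shoulder meets the mouth; up to 15 N to push in
- plunger1 (a joint): the same for port 1, at y = -52 mm in the filler's frame
- plunger2 (a joint): the same for port 2, at y = 0 mm in the filler's frame
- plunger3 (a joint): the same for port 3, at y = 52 mm in the filler's frame
- plunger4 (a joint): the same for port 4, at y = 104 mm in the filler's frame
- portion_lever (a joint): portion lever's angle, rad: 0 leans 0.6 rad towards the filler's +y, 0.6 is upright, 1.2 (the end) leans 0.6 rad towards its -y. Stays where it is left; about 2.5 N at the knob moves it. Starts near 0. Pivot at x = -100, y = 100, z = 190 mm in the filler's frame, axis along its x
- lever_knob (a point): centre of the lever's black ball knob, diameter 24 mm, 85 mm from the pivot; its z points from the pivot to the knob. A cover box, 60 high, stands on the deck 125 mm behind it, else nothing but the hopper
- set_pointer (a joint): angle of the brass set pointer clamped on the graduated quadrant just behind the lever, on the lever's own scale (equal values = in line). It cannot be moved by hand
- pointer_tip (a point): outer tip of the set pointer, 73 mm from the pivot, 14 mm behind the lever (filler +x); its z points from the pivot to the tip
- steriliser: nozzle steriliser, a steel drawer unit 220 (x) by 310 (y) by 105 mm high. Origin under its centre on the bench; its front is the -x side and the drawer comes out along -x
- drawer (a joint): how far the drawer is out, m: 0 shut and latched, 0.15 fully out. A spring (2 to 4 N) drives it out when released; pushed home, it must go 1 to 2 mm past 0 (stop at -0.004) for the latch to click, about 8 N
- drawer_front (a point): centre of the outer face of the drawer's front panel (306 by 86 mm, top 98 above the bench), 55 above the bench; axes as the steriliser. Behind it: floor 20 above the bench, side walls to 41, two white combs (8 thick, tops 48 above the bench) 34 and 134 mm behind this face, nothing between them. Nozzles lie level in them, axis 48 above the bench, lanes at y = -100, -50, 0, 50, 100, shanks towards the front panel
- release_top (a point): top of the round black release button (diameter 26 mm) on the steriliser's top near its front, 119 mm above the bench. Pressed down: 9 mm of travel, frees the drawer at about 6 mm and 4 N, springs back up
- nozzle0: steel filling nozzle, 90 g. Origin on its axis at the collar's shoulder, +x the way it goes into a port. Shank x = 0 to 36 mm: diameter 16, groove of diameter 11 from x = 10 to 20, ball-rounded end; hexagonal collar 20 across flats, x = -8 to 0; tube of diameter 12 from x = -80 to -8, tip at x = -88 of diameter 9; balances at x = -18. Starts in the drawer; may be absent (None)
- nozzle1: steel filling nozzle, 90 g. Origin on its axis at the collar's shoulder, +x the way it goes into a port. Shank x = 0 to 36 mm: diameter 16, groove of diameter 11 from x = 10 to 20, ball-rounded end; hexagonal collar 20 across flats, x = -8 to 0; tube of diameter 12 from x = -80 to -8, tip at x = -88 of diameter 9; balances at x = -18. Starts in the drawer; may be absent (None)
- nozzle2: steel filling nozzle, 90 g. Origin on its axis at the collar's shoulder, +x the way it goes into a port. Shank x = 0 to 36 mm: diameter 16, groove of diameter 11 from x = 10 to 20, ball-rounded end; hexagonal collar 20 across flats, x = -8 to 0; tube of diameter 12 from x = -80 to -8, tip at x = -88 of diameter 9; balances at x = -18. Starts in the drawer; may be absent (None)
- nozzle3: steel filling nozzle, 90 g. Origin on its axis at the collar's shoulder, +x the way it goes into a port. Shank x = 0 to 36 mm: diameter 16, groove of diameter 11 from x = 10 to 20, ball-rounded end; hexagonal collar 20 across flats, x = -8 to 0; tube of diameter 12 from x = -80 to -8, tip at x = -88 of diameter 9; balances at x = -18. Starts in the drawer; may be absent (None)
- nozzle4: steel filling nozzle, 90 g. Origin on its axis at the collar's shoulder, +x the way it goes into a port. Shank x = 0 to 36 mm: diameter 16, groove of diameter 11 from x = 10 to 20, ball-rounded end; hexagonal collar 20 across flats, x = -8 to 0; tube of diameter 12 from x = -80 to -8, tip at x = -88 of diameter 9; balances at x = -18. Starts in the drawer; may be absent (None)
- scraper: bystander: bench scraper, 110 by 70 mm, wooden grip 20 high; origin under its middle
- dredger: bystander: aluminium flour dredger, diameter 68 mm, 108 high; origin under its centre
- sugar_jar: bystander: white jar, diameter 84 mm, 120 high; origin under its centre
- brush: bystander: pastry brush 180 mm long, 20 high; origin under its middle

How it is judged:
On the way:
1. the drawer has sprung out (value of joint drawer above 0.12 m), for 0.2 s.
At the end, for the whole second after the job is handed in: every nozzle present rests in a port: shoulder within 3 mm of the mouth, axis within 4 mm and 0.08 rad of the bore's, plunger dropped in (lift under 2.5 mm); drawer latched, within 2.5 mm of shut; lever within 0.07 rad of the pointer (x of nozzle0 in the frame of filler between -0.178 and -0.172 m and z of nozzle0 in the frame of filler between 0.118 and 0.126 m and angle between the x axis of each of nozzle0, nozzle1, nozzle2, nozzle3, nozzle4 and the x axis of filler, either way round below 0.08 rad and ((y of nozzle0 in the frame of filler between -0.108 and -0.1 m and value of joint plunger0 below 0.0025 m) or (y of nozzle0 in the frame of filler between -0.056 and -0.048 m and value of joint plunger1 below 0.0025 m) or (y of nozzle0 in the frame of filler between -0.004 and 0.004 m and value of joint plunger2 below 0.0025 m) or (y of nozzle0 in the frame of filler between 0.048 and 0.056 m and value of joint plunger3 below 0.0025 m) or (y of nozzle0 in the frame of filler between 0.1 and 0.108 m and value of joint plunger4 below 0.0025 m)) and x of nozzle1 in the frame of filler between -0.178 and -0.172 m and z of nozzle1 in the frame of filler between 0.118 and 0.126 m and ((y of nozzle1 in the frame of filler between -0.108 and -0.1 m and value of joint plunger0 below 0.0025 m) or (y of nozzle1 in the frame of filler between -0.056 and -0.048 m and value of joint plunger1 below 0.0025 m) or (y of nozzle1 in the frame of filler between -0.004 and 0.004 m and value of joint plunger2 below 0.0025 m) or (y of nozzle1 in the frame of filler between 0.048 and 0.056 m and value of joint plunger3 below 0.0025 m) or (y of nozzle1 in the frame of filler between 0.1 and 0.108 m and value of joint plunger4 below 0.0025 m)) and x of nozzle2 in the frame of filler between -0.178 and -0.172 m and z of nozzle2 in the frame of filler between 0.118 and 0.126 m and ((y of nozzle2 in the frame of filler between -0.108 and -0.1 m and value of joint plunger0 below 0.0025 m) or (y of nozzle2 in the frame of filler between -0.056 and -0.048 m and value of joint plunger1 below 0.0025 m) or (y of nozzle2 in the frame of filler between -0.004 and 0.004 m and value of joint plunger2 below 0.0025 m) or (y of nozzle2 in the frame of filler between 0.048 and 0.056 m and value of joint plunger3 below 0.0025 m) or (y of nozzle2 in the frame of filler between 0.1 and 0.108 m and value of joint plunger4 below 0.0025 m)) and x of nozzle3 in the frame of filler between -0.178 and -0.172 m and z of nozzle3 in the frame of filler between 0.118 and 0.126 m and ((y of nozzle3 in the frame of filler between -0.108 and -0.1 m and value of joint plunger0 below 0.0025 m) or (y of nozzle3 in the frame of filler between -0.056 and -0.048 m and value of joint plunger1 below 0.0025 m) or (y of nozzle3 in the frame of filler between -0.004 and 0.004 m and value of joint plunger2 below 0.0025 m) or (y of nozzle3 in the frame of filler between 0.048 and 0.056 m and value of joint plunger3 below 0.0025 m) or (y of nozzle3 in the frame of filler between 0.1 and 0.108 m and value of joint plunger4 below 0.0025 m)) and x of nozzle4 in the frame of filler between -0.178 and -0.172 m and z of nozzle4 in the frame of filler between 0.118 and 0.126 m and ((y of nozzle4 in the frame of filler between -0.108 and -0.1 m and value of joint plunger0 below 0.0025 m) or (y of nozzle4 in the frame of filler between -0.056 and -0.048 m and value of joint plunger1 below 0.0025 m) or (y of nozzle4 in the frame of filler between -0.004 and 0.004 m and value of joint plunger2 below 0.0025 m) or (y of nozzle4 in the frame of filler between 0.048 and 0.056 m and value of joint plunger3 below 0.0025 m) or (y of nozzle4 in the frame of filler between 0.1 and 0.108 m and value of joint plunger4 below 0.0025 m)) and linear speed of each of nozzle0, nozzle1, nozzle2, nozzle3, nozzle4 below 0.03 m/s and value of joint drawer below 0.0025 m and angle between the z axis of lever_knob and the z axis of pointer_tip, either way round below 0.07 rad); the robot touches nothing.
It fails at once if one of the other things on the bench was moved more than 5 cm or tipped over (distance of any of scraper, dredger, sugar_jar, brush from where it was at the start of the episode above 0.05 m or angle between any of scraper, dredger, sugar_jar, brush's own z axis and vertical above 0.5 rad).
Of nozzle0, nozzle1, nozzle2, nozzle3, nozzle4 only 3 to 5 are there at a start; the rules pass over those that are not, and their reading is None.
At some moment in a run one of nozzle0, nozzle1, nozzle2, nozzle3, nozzle4 may be knocked a few centimetres aside while the robot is not near it.
Once in a run the grip may slacken for a moment while it holds something.
It also fails if it takes over 210 s, if anything falls off the work surface, if the arm or the gripper's body presses on something with over 40 N, if the wrist force passes 120 N, or if a joint passes its speed limit or range.

## Robot

A 7-joint arm with a two-finger parallel gripper is mounted at the origin on the work surface. World frame = base frame: x ahead of the robot, y to its left, z up, the work surface at z = 0. Lengths are in m, angles in rad, forces in N, time in s.
With the tool pointing down it reaches from about 0.4 to 0.875 m from the base axis. Payload 19.3 kg.
Tool frame: the origin (TCP) lies at the very end of the fingers, on their centre line; the grasp point (between the pads) lies 19 mm behind it; z points along the fingers, y is the direction in which the jaws open and shut (so a half turn about z gives the same grasp; the last joint's range is limited). The gripper opens to 85 mm and grips with 20 to 120 N. Pads are 22 mm wide; open, the fingers measure 114 mm over their backs; the gripper's body (76 mm by 85 mm) begins 54 mm behind the grasp point. The pads swing forward as they close: fully open they stand 13 mm farther back than shut.
Start: joints at [1.188, 0.521, -0.036, 1.599, 0.021, 1.021, -0.113], TCP at [0.192, -0.595, 0.231] pointing down, gripper open.
Joint ranges: [-2.91, 2.91], [-0.3, 2.13], [-1.5, 1.42], [0.17, 2.43], [-1.26, 4.41], [0.16, 1.93], [-2.52, 2.52]. Speed limits (rad/s): [1.89, 1.89, 2.39, 2.39, 3.01, 3.01, 3.01].

## Interface

Orientations are given as [roll, pitch, yaw] about the fixed x, y, z axes, in that order (R = Rz(yaw) Ry(pitch) Rx(roll)).
In Python, from workcell import bot, grab_frame, calibration, workorder gives the robot as it stands.
- The arm moves only by the tool move_arm, never from a script. Its arguments are lists of equal length, an entry for each row: "jaw": the closure in counts, from 0 (fully open) to 255 (shut); "dp": the shift along the tool's x, y, z in units of 800 mm (1.0 is 800 mm), a list of three; "rotation": the turn, a rotation vector about the tool's x, y, z in units of pi rad (1.0 is pi rad), a list of three. In form: {"jaw": [jaw, ...], "dp": [[dx, dy, dz], ...], "rotation": [[rx, ry, rz], ...]}. A call has 1 to 10 rows; each row shifts and turns the commanded pose from where the row before left it, along the tool's axes as they then stand; what a row does not reach is not made up. A row lasts 1/8 s, in which the tool goes at most 62.5 mm and 10.7 degrees, less where a joint would pass 70% of its speed; a pose out of reach is approached as far as the arm can. A call with a number of a shift or a turn outside -1 to 1 is refused whole. A call with a gripper value outside its range is refused whole. The fingers move at their own pace and stop on an object; "squeeze" is the grip in N (left out, the last holds). Time passes only in rows, so rows that do not move let the fingers close. It gives the time, the measured TCP pose, the force and the opening at its end, in the units of the state.
- bot.observe(): the state, without advancing time (a new reading comes with each control period).
- grab_frame(name): name is "side" or "top" or "wrist"; returns the picture (420x560x3 uint8, blue, green, red); there is no depth.
- calibration(name): a dict with "camera_matrix" (3x3 intrinsics, pixels), "dist" ([k1, k2, p1, p2, k3] as OpenCV has them; the pictures are not rectified), "T" (4x4, takes a point from camera to world coordinates). Camera axes: x right, y down, z forward; pixel columns grow to the right and rows downward; lengths in m; the calibration is good to about 2 mm. A picture is of the moment at which its call begins: read the wrist's pose just before it. calibration takes no time and is no camera call; for the wrist camera it gives the pose at the moment of the call.
- workorder.job_done(): hands the job in, once; it reports no verdict.
The state is a dict: "clock": time; "qpos": joint angles; "qd": joint speeds; "joint_efforts": joint torques, N m; "position": TCP position; "tool_rot": TCP orientation; "force": force on the tool from outside, world axes, zero at the start; "moment": the same for the moment, N m; "grip_width": finger opening in m.
Only numpy, scipy, OpenCV 4.12 (cv2) and the standard library are available. Lean on these libraries where they do the work, as an engineer would, in place of code of your own. Each camera call takes 0.05 s, during which the arm holds its last target. There are 200 camera calls.

## Working session

There is one attempt and no reset: what is moved stays moved. The work goes in short steps, Python scripts to look and compute and a tool call to move; the robot and the scene stay as the last step left them, time stands still between calls to the robot, and variables do not carry over. Pictures are saved under pics/ and viewed, about 12 in all and at most 16, crops included, and the job is handed in when it is done.

Besides the shell and the picture viewer there is one more tool, called after "Request:" as name(argument=value, ...) on one line, values as JSON. move_arm: Moves the arm, as the interface text tells. Shifts and turns lie within -1 to 1; 1 stands for 800 mm of shift or pi rad of turn. Its arguments: {"type":"object","properties":{"jaw":{"type":"array","items":{"type":"number"}},"dp":{"type":"array","items":{"type":"array","items":{"type":"number","minimum":-1,"maximum":1}}},"rotation":{"type":"array","items":{"type":"array","items":{"type":"number","minimum":-1,"maximum":1}}},"squeeze":{"type":"number"}},"required":["jaw","dp","rotation"]}

```bash
ls; mkdir -p pics; python3 - <<'E'
from workcell import bot, grab_frame, calibration
import cv2,numpy as np
s=bot.observe();print(s['clock'],s['position'],s['tool_rot'],s['grip_width'])
for n in("top","side","wrist"):
    c=calibration(n);im=grab_frame(n);cv2.imwrite(f'pics/{n}0.png',im)
    print(n,np.round(c['T'],3).tolist(),np.round(c['camera_matrix'],1).tolist(),c['dist'])
a=cv2.imread('pics/top0.png');
E
```

```text
pics
0.0 [ 0.19218071 -0.59435584  0.23071307] [-3.14040682e+00  9.62381696e-05  3.12810202e-01] 0.0857120452218117
top [[0.022, -0.983, 0.183, 0.345], [-1.0, -0.018, 0.022, -0.049], [-0.019, -0.183, -0.983, 1.404], [0.0, 0.0, 0.0, 1.0]] [[542.7, 0.0, 288.4], [0.0, 542.7, 216.2], [0.0, 0.0, 1.0]] [-0.21552883  0.          0.          0.          0.        ]
side [[-0.641, -0.485, 0.596, -0.113], [-0.768, 0.42, -0.484, 0.539], [-0.016, -0.767, -0.641, 0.903], [0.0, 0.0, 0.0, 1.0]] [[494.3, 0.0, 279.0], [0.0, 494.3, 216.2], [0.0, 0.0, 1.0]] [-0.08711227  0.          0.          0.          0.        ]
wrist [[0.307, -0.916, -0.258, 0.257], [-0.952, -0.296, -0.082, -0.573], [-0.001, 0.271, -0.963, 0.373], [0.0, 0.0, 0.0, 1.0]] [[290.7, 0.0, 280.8], [0.0, 290.7, 210.5], [0.0, 0.0, 1.0]] [-7.96627988e-06  0.00000000e+00  0.00000000e+00  0.00000000e+00
  0.00000000e+00]
```

View pics/top0.png

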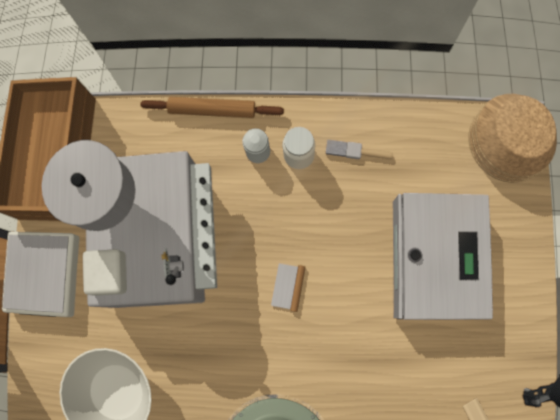

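View pics/side0.png

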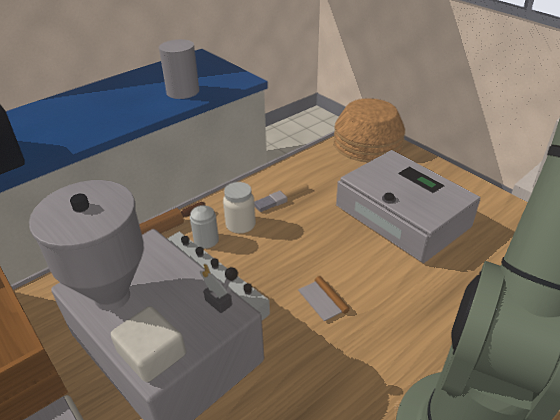

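```bash
cat > h.py <<'E'
from workcell import bot, grab_frame, calibration
import cv2,numpy as np
from scipy.spatial.transform import Rotation as Ro
np.set_printoptions(precision=4,suppress=True)
def ray(c,px):
    K=np.array(c['camera_matrix']);d=np.array(c['dist'],float)
    u=cv2.undistortPoints(np.array(px,float).reshape(-1,1,2),K,d).reshape(-1,2)
    T=np.array(c['T']);D=np.c_[u,np.ones(len(u))]@T[:3,:3].T
    return T[:3,3],D/np.linalg.norm(D,axis=1)[:,None]
def plane(c,px,z):
    o,D=ray(c,px);return o+D*((z-o[2])/D[:,2])[:,None]
def proj(c,P):
    T=np.linalg.inv(c['T']);r=cv2.Rodrigues(T[:3,:3])[0]
    return cv2.projectPoints(np.array(P,float).reshape(-1,1,3),r,T[:3,3],np.array(c['camera_matrix']),np.array(c['dist'],float))[0].reshape(-1,2)
def tri(c1,p1,c2,p2):
    a,d=ray(c1,[p1]);b,e=ray(c2,[p2]);d=d[0];e=e[0]
    s=np.linalg.lstsq(np.c_[d,-e],b-a,rcond=None)[0]
    return (a+d*s[0]+b+e*s[1])/2,np.linalg.norm(a+d*s[0]-b-e*s[1])
def blobs(im,lo,hi,box,amin=15):
    x0,y0,x1,y1=box;m=cv2.inRange(im[y0:y1,x0:x1],np.array(lo),np.array(hi))
    n,l,st,ce=cv2.connectedComponentsWithStats(m)
    return [(round(ce[i][0]+x0,1),round(ce[i][1]+y0,1),*map(int,st[i][2:5])) for i in range(1,n) if st[i][4]>=amin]
def st():
    s=bot.observe();print('t',round(s['clock'],2),'p',s['position'],'r',s['tool_rot'],'F',np.array(s['force']),'w',round(s['grip_width'],4),'q',s['qpos']);return s
E
python3 - <<'E'
from h import *
t=cv2.imread('pics/top0.png');s=cv2.imread('pics/side0.png');ct=calibration('top');cs=calibration('side');cw=calibration('wrist')
print('topknobs',blobs(t,(0,0,0),(60,60,60),(190,165,225,285),8))
print('lever',blobs(t,(0,0,0),(60,60,60),(155,245,190,290),8),'brass',blobs(t,(0,60,90),(80,150,200),(155,240,190,290),3))
print('btn',blobs(t,(0,0,0),(50,50,50),(400,240,435,270),8))
print('side dark',blobs(s,(0,0,0),(45,45,45),(165,180,275,320),8),blobs(s,(0,0,0),(45,45,45),(370,185,405,205),8))
o=bot.observe();R=Ro.from_euler('xyz',o['tool_rot']).as_matrix();T=cw['T']
print('cam in tool',R.T@(np.array(T)[:3,3]-o['position']),R.T@np.array(T)[:3,:3])
K=[(202,181),(203,202),(204,223),(205,245),(207,268)]
print(plane(ct,K,.163)); print('btn',plane(ct,[(415,255)],.119)); print('ster corners',plane(ct,[(404,196),(489,195),(491,317),(405,318)],.105))
print('filler',plane(ct,[(195,166),(211,166),(215,287),(196,289)],.145))
cv2.imwrite('pics/crops0.png',np.hstack([cv2.resize(t[140:310,140:240],None,fx=3.5,fy=3.5),cv2.resize(s[220:330,170:280],(420,595))[:595]]))
E
```

```text
topknobs [(np.float64(202.0), np.float64(180.4), 5, 6, 23), (np.float64(203.1), np.float64(201.7), 5, 6, 22), (np.float64(204.0), np.float64(223.2), 5, 5, 20), (np.float64(205.0), np.float64(245.1), 5, 5, 21), (np.float64(205.9), np.float64(267.3), 5, 5, 18)]
lever [(np.float64(177.9), np.float64(258.1), 3, 3, 8), (np.float64(171.6), np.float64(278.3), 14, 13, 93)] brass [(np.float64(164.7), np.float64(256.6), 7, 10, 33)]
btn [(np.float64(415.0), np.float64(254.7), 9, 10, 66)]
side dark [(np.float64(184.5), np.float64(239.7), 7, 9, 41), (np.float64(199.2), np.float64(250.8), 7, 8, 41), (np.float64(214.2), np.float64(262.7), 7, 8, 41), (np.float64(231.3), np.float64(274.0), 12, 13, 80), (np.float64(247.2), np.float64(287.8), 8, 9, 41)] [(np.float64(388.9), np.float64(195.9), 9, 7, 33)]
cam in tool [ 0.0679 -0.0007 -0.1424] [[-0.0004 -0.9627 -0.2707]
 [ 1.     -0.0004 -0.0001]
 [-0.     -0.2707  0.9627]]
[[0.6573 0.1865 0.163 ]
 [0.6063 0.1813 0.163 ]
 [0.5561 0.1763 0.163 ]
 [0.5043 0.1715 0.163 ]
 [0.4508 0.1643 0.163 ]]
btn [[ 0.4952 -0.3257  0.119 ]]
ster corners [[ 0.6428 -0.3038  0.105 ]
 [ 0.6505 -0.5232  0.105 ]
 [ 0.3465 -0.5182  0.105 ]
 [ 0.3449 -0.3033  0.105 ]]
filler [[0.6992 0.2094 0.145 ]
 [0.6996 0.1699 0.145 ]
 [0.4085 0.1467 0.145 ]
 [0.4024 0.1914 0.145 ]]
```

View pics/crops0.png

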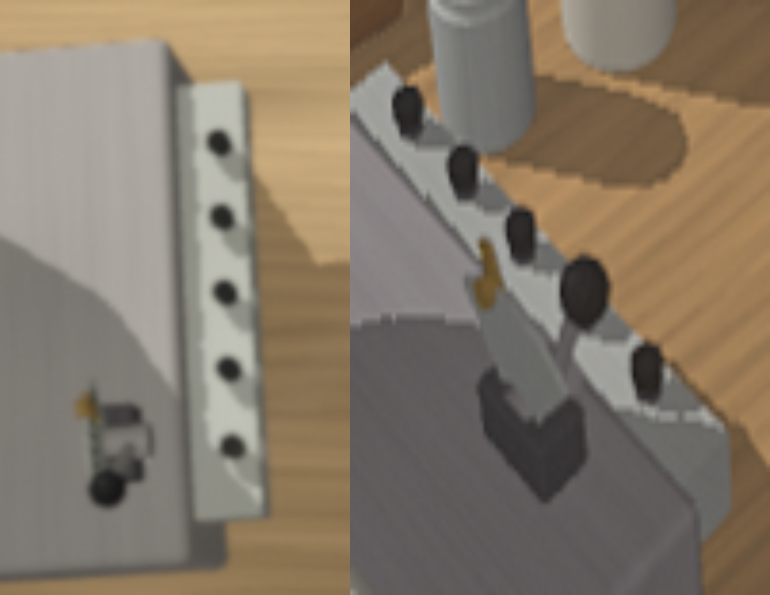

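```bash
cat >> h.py <<'E'
def plan(P,rpy,n=None,start=None):
    s=bot.observe();p,r=(s['position'],s['tool_rot']) if start is None else start
    R0=Ro.from_euler('xyz',r);R1=Ro.from_euler('xyz',rpy);w=(R0.inv()*R1).as_rotvec();d=np.array(P)-p
    if n is None:n=int(max(np.ceil(np.linalg.norm(d)/.055),np.ceil(np.linalg.norm(w)/.17),1))
    dp=[];ro=[]
    for i in range(n):
        R=R0*Ro.from_rotvec(w*i/n);dp.append(np.round(R.inv().apply(d/n)/.8,4).tolist());ro.append(np.round(w/n/np.pi,4).tolist())
    print(n,'dp',dp,'rot',ro)
    return (np.array(P),np.array(rpy))
E
python3 -c "
from h import *
s=plan([.495,-.326,.15],[np.pi,0,1.57]);plan([.495,-.326,.110],[np.pi,0,1.57],2,s)"
```

```text
8 dp [[0.0579, -0.0253, 0.0127], [0.0612, -0.016, 0.0126], [0.0629, -0.0062, 0.0126], [0.0631, 0.0037, 0.0126], [0.0618, 0.0136, 0.0126], [0.0589, 0.0231, 0.0126], [0.0545, 0.032, 0.0126], [0.0489, 0.0401, 0.0126]] rot [[-0.0, -0.0, -0.05], [-0.0, -0.0, -0.05], [-0.0, -0.0, -0.05], [-0.0, -0.0, -0.05], [-0.0, -0.0, -0.05], [-0.0, -0.0, -0.05], [-0.0, -0.0, -0.05], [-0.0, -0.0, -0.05]]
2 dp [[0.0, -0.0, 0.025], [0.0, -0.0, 0.025]] rot [[0.0, 0.0, 0.0], [0.0, 0.0, 0.0]]
```

Request:
move_arm(jaw=[255,255,255,255,255,255,255,255,255,255], dp=[[0.0579,-0.0253,0.0127],[0.0612,-0.016,0.0126],[0.0629,-0.0062,0.0126],[0.0631,0.0037,0.0126],[0.0618,0.0136,0.0126],[0.0589,0.0231,0.0126],[0.0545,0.032,0.0126],[0.0489,0.0401,0.0126],[0,0,0],[0,0,0]], rotation=[[0,0,-0.05],[0,0,-0.05],[0,0,-0.05],[0,0,-0.05],[0,0,-0.05],[0,0,-0.05],[0,0,-0.05],[0,0,-0.05],[0,0,0],[0,0,0]])

```text
clock: 1.4
position: [0.4948, -0.3267, 0.1503]
tool_rot: [-3.141, 0.0, 1.568]
force: [-1.1, 0.1, 0.3]
grip_width: 0.0001
```

Press: 41 mm down (button top 119 → 109), then lift.

Request:
move_arm(jaw=[255,255,255,255,255,255], dp=[[0,0,0.035],[0,0,0.01],[0,0,0.006],[0,0,0],[0,0,-0.05],[0,0,-0.07]], rotation=[[0,0,0],[0,0,0],[0,0,0],[0,0,0],[0,0,0],[0,0,0]])

```text
clock: 2.15
position: [0.4946, -0.3262, 0.2066]
tool_rot: [-3.14, -0.001, 1.569]
force: [0.6, -0.6, 0.0]
grip_width: -0.0002
```

```bash
python3 - <<'E'
from h import *
st();t=grab_frame('top');s=grab_frame('side');cv2.imwrite('pics/top1.png',t);cv2.imwrite('pics/side1.png',s)
cv2.imwrite('pics/c1.png',np.hstack([cv2.resize(t[170:340,310:500],None,fx=2.2,fy=2.2),cv2.resize(s[130:310,270:480],(380,374))]))
E
```

```text
t 2.15 p [ 0.4946 -0.3262  0.2066] r [-3.1401 -0.0012  1.569 ] F [ 0.6069 -0.6291  0.0119] w -0.0002 q [ 0.7678  0.5225 -0.4062  1.6978  0.2402  0.9727  0.2717]
```

View pics/c1.png

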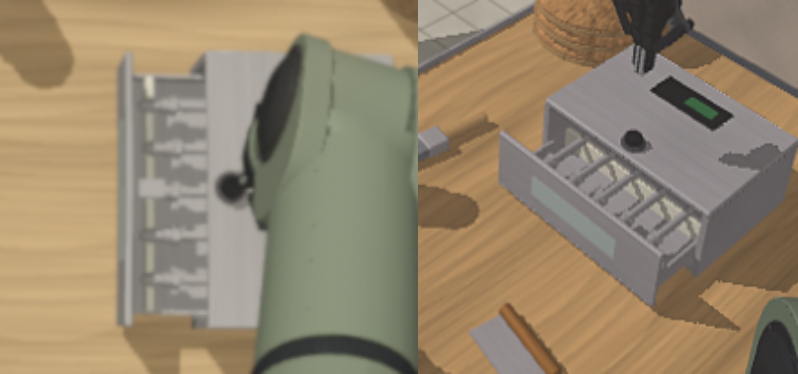

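Request:
move_arm(jaw=[180,180,180,180], dp=[[0.065,0,0],[0.065,0,0],[0.065,0,0],[0,0,0]], rotation=[[0,0,0],[0,0,0],[0,0,0],[0,0,0]])

```text
clock: 2.75
position: [0.4959, -0.1668, 0.2068]
tool_rot: [3.14, -0.0, 1.574]
force: [0.6, -1.0, -0.3]
grip_width: 0.0256
```

```bash
cat >> h.py <<'E'
import json
def snap(n,name):
    c=calibration(n);im=grab_frame(n);cv2.imwrite(f'pics/{name}.png',im)
    json.dump({k:np.array(v).tolist() for k,v in c.items()},open(f'pics/{name}.json','w'));return im
def load(name):return cv2.imread(f'pics/{name}.png'),json.load(open(f'pics/{name}.json'))
E
python3 - <<'E'
from h import *
st();snap('wrist','w1')
E
```

```text
t 2.75 p [ 0.4959 -0.1668  0.2068] r [ 3.1403 -0.0004  1.5741] F [ 0.6099 -1.0146 -0.2799] w 0.0256 q [ 0.5576  0.4198 -0.4537  1.8767  0.2302  0.8952 -0.0033]
```

View pics/w1.png

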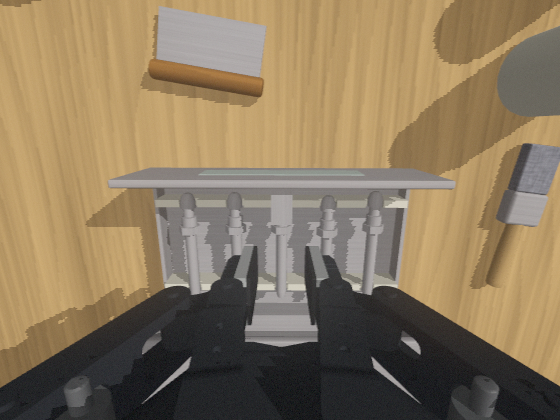

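```bash
python3 - <<'E'
from h import *
im,c=load('w1');cv2.imwrite('pics/c2.png',cv2.resize(im[160:310,150:415],None,fx=3,fy=3,interpolation=cv2.INTER_CUBIC))
E
```

```text
(no output)
```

View pics/c2.png

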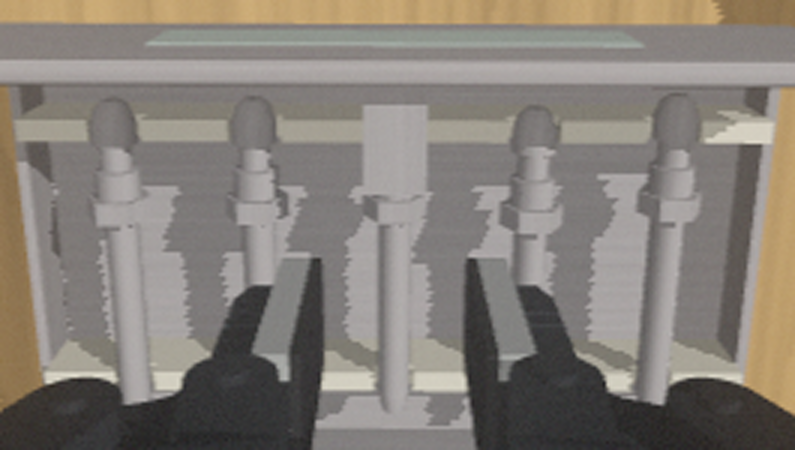

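```bash
python3 - <<'E'
from h import *
s=snap('side','side2');t=snap('top','top2')
cv2.imwrite('pics/c3.png',np.hstack([cv2.resize(s[185:260,325:415],(480,400),interpolation=cv2.INTER_CUBIC),cv2.resize(t[190:325,360:415],(300,400),interpolation=cv2.INTER_CUBIC)]))
E
```

```text
(no output)
```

View pics/c3.png

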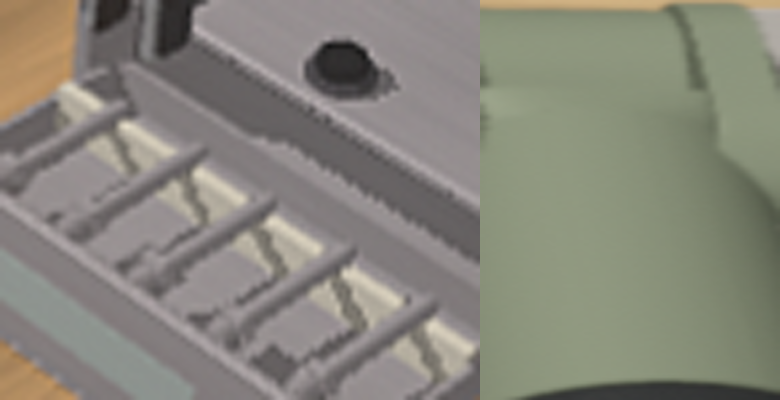

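```bash
python3 - <<'E'
from h import *
im,c=load('w1')
px=[(189.3,231),(235.7,231),(281.3,231),(326.7,232.5),(372.7,229)]
print(plane(c,px,.05))
# tube lower ends
print(plane(c,[(195,293),(281.3,295),(367,293)],.048))
print('panel top edge',plane(c,[(110,180.5),(453,180.5),(110,187),(453,187)],.098),'comb front edges',plane(c,[(157,205.5),(405,205.5),(160,288),(400,288)],.048))
plan([.495,-.22,.15],[np.pi,0,1.57])
E
```

```text
[[ 0.3956 -0.2054  0.05  ]
 [ 0.4462 -0.2052  0.05  ]
 [ 0.4959 -0.2051  0.05  ]
 [ 0.5455 -0.2067  0.05  ]
 [ 0.5955 -0.2026  0.05  ]]
[[ 0.3953 -0.2829  0.048 ]
 [ 0.4962 -0.2853  0.048 ]
 [ 0.5965 -0.2825  0.048 ]]
panel top edge [[ 0.3462 -0.1416  0.098 ]
 [ 0.6455 -0.1408  0.098 ]
 [ 0.3453 -0.1474  0.098 ]
 [ 0.6464 -0.1466  0.098 ]] comb front edges [[ 0.3628 -0.1772  0.048 ]
 [ 0.6284 -0.1766  0.048 ]
 [ 0.3551 -0.2764  0.048 ]
 [ 0.6344 -0.2758  0.048 ]]
2 dp [[-0.0305, -0.0003, 0.0351], [-0.0305, -0.0003, 0.0351]] rot [[0.0001, 0.0001, -0.0003], [0.0001, 0.0001, -0.0003]]
```

```bash
python3 - <<'E'
from h import *
plan([.5455,-.227,.11],[np.pi,0,1.571])
E
```

```text
3 dp [[-0.0232, 0.0209, 0.0401], [-0.0232, 0.0209, 0.0401], [-0.0232, 0.0208, 0.0401]] rot [[0.0001, 0.0001, -0.0003], [0.0001, 0.0001, -0.0003], [0.0001, 0.0001, -0.0003]]
```

Request:
move_arm(jaw=[180,180,180,180], dp=[[-0.0375,0.0209,0.02],[-0.03,0.0209,0.05],[-0.002,0.0209,0.051],[0,0,0]], rotation=[[0,0,-0.0003],[0,0,-0.0003],[0,0,-0.0003],[0,0,0]])

```text
clock: 3.4
position: [0.5444, -0.2266, 0.1063]
tool_rot: [-3.137, -0.002, 1.571]
force: [-1.1, 0.8, -0.3]
grip_width: 0.0253
```

```bash
python3 - <<'E'
from h import *
st();im=snap('wrist','w2');cv2.imwrite('pics/c4.png',cv2.resize(im[150:370,140:460],None,fx=2.4,fy=2.4,interpolation=cv2.INTER_CUBIC))
E
```

```text
t 3.4 p [ 0.5444 -0.2266  0.1063] r [-3.1375 -0.0019  1.5707] F [-1.0646  0.7861 -0.3412] w 0.0253 q [ 0.5597  0.6483 -0.3824  1.7791  0.3246  0.7812  0.0139]
```

View pics/c4.png

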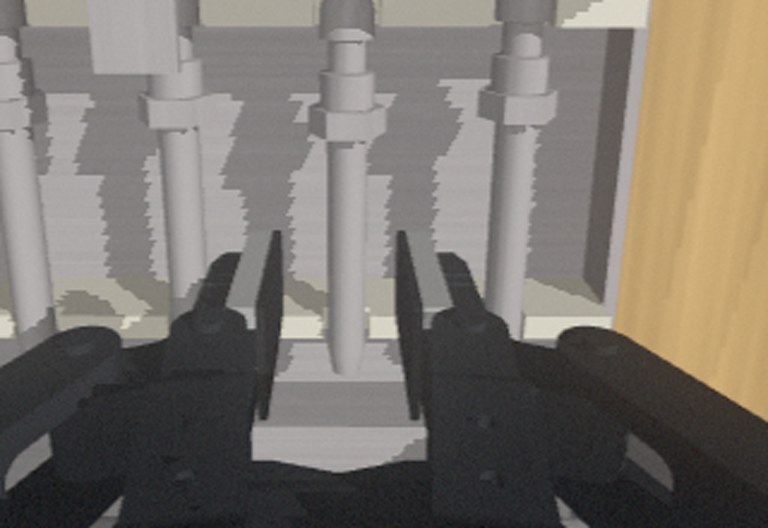

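```bash
python3 - <<'E'
from h import *
a,ca=load('w1');b,cb=load('w2')
for n,p,q in(('D',(326.7,232.3),(284.6,198.8)),('C',(281.3,230.7),(140+175/2.4,150+108/2.4)),('E',(372.7,228.5),(140+517/2.4,150+104/2.4)),('blkL',(271,223.5),(178.3,180)),('blkR',(292.7,223.5),(214.2,180)),('tipD',(0,0),(0,0))):
    if p[0]: print(n,*tri(ca,p,cb,q))
E
```

```text
D [ 0.5455 -0.2047  0.0531] 0.0015521313595640393
C [ 0.4964 -0.202   0.055 ] 0.0021358176265138464
E [ 0.5935 -0.1996  0.0565] 0.0005216576278636435
blkL [ 0.4858 -0.185   0.0863] 0.0008619816668022848
blkR [ 0.5063 -0.1848  0.087 ] 0.0010773329989181822
```

Request:
move_arm(jaw=[180,180,200,225,255,255,255,255], dp=[[0,0.0012,0.045],[0,0,0.0515],[0,0,0],[0,0,0],[0,0,0],[0,0,0],[0,0,-0.03],[0,0,-0.05]], rotation=[[0,0,0],[0,0,0],[0,0,0],[0,0,0],[0,0,0],[0,0,0],[0,0,0],[0,0,0]], squeeze=80)

```text
clock: 4.45
position: [0.5459, -0.2257, 0.0962]
tool_rot: [-3.14, -0.001, 1.572]
force: [0.1, 0.3, -0.6]
grip_width: 0.0094
```

```bash
python3 - <<'E'
from h import *
st();e=plan([.535,-.12,.2],[np.pi,0,1.6]);plan([.58,.08,.2],[np.pi,0,1.672],None,e)
E
```

```text
t 4.45 p [ 0.5459 -0.2257  0.0962] r [-3.1399 -0.0007  1.5724] F [ 0.0519  0.32   -0.5971] w 0.0094 q [ 0.5543  0.6629 -0.3785  1.7839  0.3358  0.7606  0.004 ]
3 dp [[0.0441, -0.0045, -0.0432], [0.0441, -0.0041, -0.0432], [0.0441, -0.0037, -0.0432]] rot [[-0.0002, -0.0001, -0.0029], [-0.0002, -0.0001, -0.0029], [-0.0002, -0.0001, -0.0029]]
4 dp [[0.0621, 0.0159, 0.0], [0.0618, 0.017, 0.0], [0.0615, 0.0181, 0.0], [0.0611, 0.0192, 0.0]] rot [[0.0, 0.0, -0.0057], [0.0, 0.0, -0.0057], [0.0, 0.0, -0.0057], [0.0, 0.0, -0.0057]]
```

Request:
move_arm(jaw=[255,255,255,255,255,255,255,255,255], dp=[[0.02,0,-0.06],[0.0441,0.007,-0.06],[0.0621,0.0121,-0.01],[0.0621,0.0159,0.0],[0.0618,0.017,0.0],[0.0615,0.0181,0.0],[0.0611,0.0192,0.0],[0,0.01,0],[0,0,0]], rotation=[[0,0,0],[0,0,-0.0029],[0,0,-0.0058],[0.0,0.0,-0.0057],[0.0,0.0,-0.0057],[0.0,0.0,-0.0057],[0.0,0.0,-0.0057],[0,0,0],[0,0,0]])

```text
clock: 5.58
position: [0.6144, 0.0756, 0.1999]
tool_rot: [3.142, 0.0, 1.671]
force: [-0.4, -1.3, -0.6]
grip_width: 0.0094
```

```bash
python3 - <<'E'
from h import *
st();im=snap('wrist','w3');cv2.imwrite('pics/c5.png',cv2.resize(im[0:320,60:520],None,fx=1.7,fy=1.7,interpolation=cv2.INTER_CUBIC))
E
```

```text
t 5.58 p [0.6144 0.0756 0.1999] r [3.1415 0.0003 1.6711] F [-0.4155 -1.2967 -0.5684] w 0.0094 q [ 0.1017  0.5811 -0.4765  1.6305  0.3034  1.0042 -0.3718]
```

View pics/c5.png

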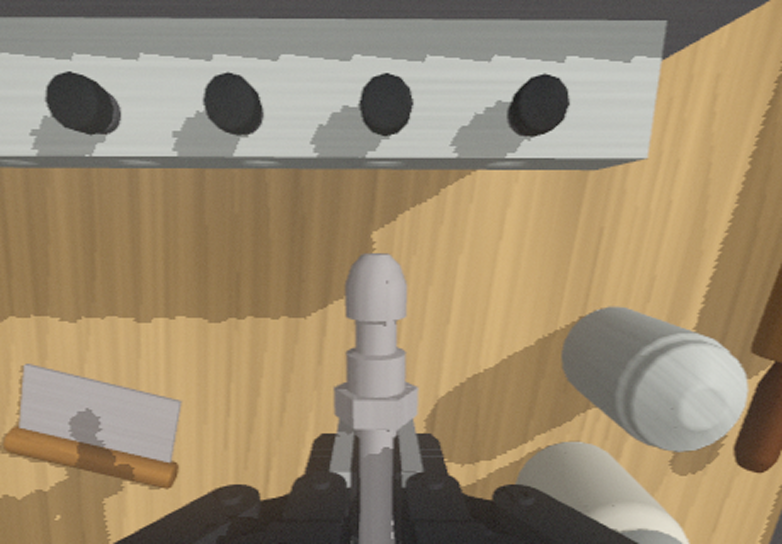

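```bash
python3 - <<'E'
from h import *
im,c=load('w3');g=cv2.cvtColor(im,cv2.COLOR_BGR2GRAY)
bl=[b for b in blobs(im,(0,0,0),(75,75,75),(60,30,470,90),200)];print(bl)
# knob top: upper-end circle of radius f*9mm/dist
P=[]
for b in bl:
    m=cv2.inRange(im[30:90,60:470],(0,0,0),(75,75,75))
    P.append((b[0],b[1]))
W=plane(c,P,.158);print(W)
d=W[0]-W[-1];print('yaw of x axis',np.degrees(np.arctan2(-d[0],d[1]))if 0 else np.degrees(np.arctan2(d[1],d[0])), np.linalg.norm(np.diff(W,axis=0),axis=1))
# manifold front edges: bottom front-top edge z=.145
e=plane(c,[(60+5/1.7,160/1.7),(60+640/1.7,158/1.7)],.145);print('front edge',e,np.degrees(np.arctan2(*(e[0]-e[1])[[1,0]])))
print('shank',plane(c,[(60+376/1.7,265/1.7),(60+376/1.7,395/1.7)],.219))
o=bot.observe()
for w in list(W)+list(e): print(Ro.from_euler('xyz',o['tool_rot']).inv().apply(w-o['position']))
E
```

```text
[(np.float64(107.0), np.float64(60.8), 41, 37, 1079), (np.float64(196.7), np.float64(61.2), 34, 36, 929), (np.float64(286.6), np.float64(61.1), 30, 37, 846), (np.float64(376.3), np.float64(62.1), 35, 36, 953)]
[[0.5035 0.1717 0.158 ]
 [0.5549 0.1766 0.158 ]
 [0.6063 0.1818 0.158 ]
 [0.6578 0.1865 0.158 ]]
yaw of x axis -174.52620528903307 [0.0516 0.0517 0.0517]
front edge [[0.4673 0.1515 0.145 ]
 [0.7027 0.1758 0.145 ]] -174.10753597156577
shank [[0.608  0.1334 0.219 ]
 [0.6114 0.0996 0.219 ]]
[ 0.1073 -0.1005  0.0418]
[ 0.1071 -0.0489  0.0418]
[0.1072 0.0028 0.0418]
[0.1067 0.0545 0.0418]
[ 0.0908 -0.1386  0.0549]
[0.0916 0.0981 0.0548]
```

```bash
python3 - <<'E'
from h import *
im,c=load('w3');hs=cv2.GaussianBlur(im,(1,3),0).astype(float)
sat=hs.max(2)-hs.min(2)
for r in (168,172,176,214,217,220):
    l=sat[r,240:325];i=np.arange(240,325);t=(l[:10].mean()+l[35:45].mean())/2;m=l<t
    idx=np.where(m)[0];a,b=idx[0],idx[-1]
    # subpixel
    x0=i[a]-(t-l[a])/(l[a-1]-l[a]);x1=i[b]+(t-l[b])/(l[b+1]-l[b]);w=x1-x0
    print(r,x0,x1,w,(x0+x1)/2,'dist',290.7*.016/w)
E
```

```text
168 262.68548387096774 298.6220930232558 35.93660915228804 280.65378844711176 dist 0.12942790401536433
172 262.72741935483873 298.61511627906975 35.88769692423102 280.67126781695424 dist 0.12960430450078717
176 263.04615384615386 298.59148936170214 35.54533551554829 280.818821603928 dist 0.13085261209492496
214 263.5544117647059 298.1220588235294 34.567647058823525 280.8382352941177 dist 0.13455356079298905
217 263.525 298.0954545454546 34.570454545454595 280.8102272727273 dist 0.1345426336204061
220 263.56142857142856 298.1318181818182 34.57038961038961 280.84662337662337 dist 0.13454288633768108
```

Request:
move_arm(jaw=[255,255,255,255,255], dp=[[0,0.0043,0.055],[0.01,0,0.055],[0.02,0,0.006],[0,0,0],[0,0,0]], rotation=[[0,0,0],[0,0,0],[0,0,0],[0,0,0],[0,0,0]])

```text
clock: 6.25
position: [0.6162, 0.1, 0.1089]
tool_rot: [3.139, 0.0, 1.671]
force: [-0.5, 0.3, -0.7]
grip_width: 0.0088
```

```bash
python3 - <<'E'
from h import *
o=st();c=calibration('wrist');im=snap('wrist','w4')
R=Ro.from_euler('xyz',o['tool_rot'])
print(blobs(im,(0,0,0),(75,75,75),(60,0,500,140),200))
cv2.imwrite('pics/c6.png',cv2.resize(im[0:250,100:460],None,fx=2,fy=2,interpolation=cv2.INTER_CUBIC))
E
```

```text
t 6.25 p [0.6162 0.1    0.1089] r [3.1391 0.0001 1.6709] F [-0.5171  0.3207 -0.6885] w 0.0088 q [ 0.034   0.6957 -0.4358  1.6862  0.3726  0.8404 -0.4636]
[(np.float64(102.5), np.float64(80.8), 77, 69, 3977), (np.float64(278.3), np.float64(80.4), 61, 68, 3114), (np.float64(451.9), np.float64(82.8), 82, 68, 4119)]
```

View pics/c6.png

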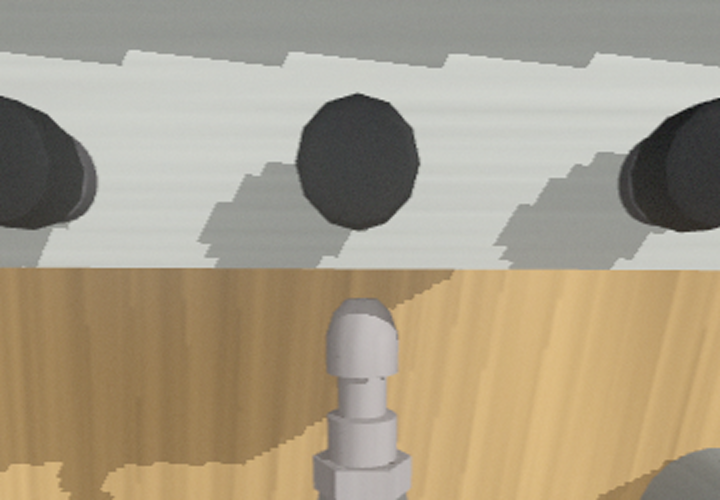

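Request:
move_arm(jaw=[255,255,255,255], dp=[[0.008,-0.001,0.0007],[0.009,0,0],[0,0,0],[0,0,0]], rotation=[[0,0,-0.0003],[0,0,0],[0,0,0],[0,0,0]])

```text
clock: 6.8
position: [0.6131, 0.1136, 0.1064]
tool_rot: [-3.142, 0.0, 1.672]
force: [-0.8, 1.2, 0.0]
grip_width: 0.0091
```

Request:
move_arm(jaw=[255,255,255,255,255], dp=[[0.012,0,0],[0.012,0,0],[0.01,0,0],[0.005,0,0],[0,0,0]], rotation=[[0,0,0],[0,0,0],[0,0,0],[0,0,0],[0,0,0]])

```text
clock: 7.42
position: [0.6102, 0.1424, 0.1063]
tool_rot: [-3.141, 0.004, 1.671]
force: [0.3, -13.0, 3.2]
grip_width: 0.0093
```

```bash
python3 - <<'E'
from h import *
o=st();im=snap('wrist','w5');cv2.imwrite('pics/c7.png',cv2.resize(im[0:250,100:460],None,fx=2,fy=2,interpolation=cv2.INTER_CUBIC))
E
```

```text
t 7.42 p [0.6102 0.1424 0.1063] r [-3.141   0.0035  1.6706] F [  0.2953 -12.9753   3.234 ] w 0.0093 q [-0.0392  0.7033 -0.4321  1.6778  0.3749  0.845  -0.5336]
```

View pics/c7.png

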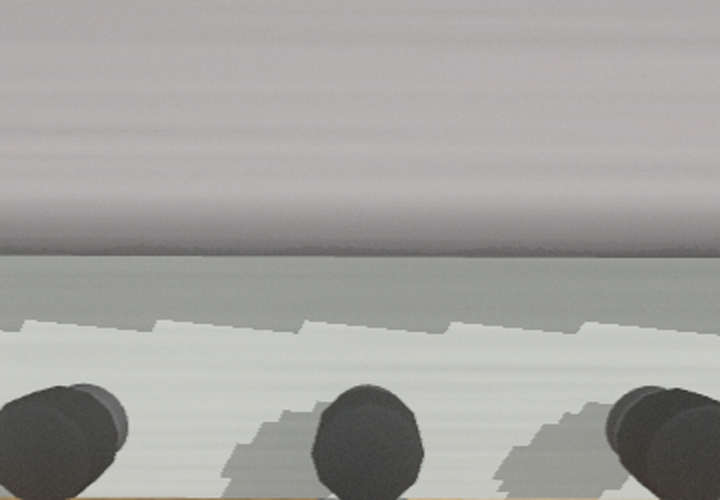

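Request:
move_arm(jaw=[255,255,255], dp=[[0.004,0,0],[0,0,0],[0,0,0]], rotation=[[0,0,0],[0,0,0],[0,0,0]])

```text
clock: 7.85
position: [0.6101, 0.1425, 0.1063]
tool_rot: [-3.14, 0.007, 1.668]
force: [1.2, -26.8, 6.2]
grip_width: 0.0095
```

Request:
move_arm(jaw=[255,180,180,180,180,180], dp=[[-0.007,0,0],[0,0,0],[0,0,0],[0,0,-0.04],[0,0,-0.06],[0,0,0]], rotation=[[0,0,0],[0,0,0],[0,0,0],[0,0,0],[0,0,0],[0,0,0]])

```text
clock: 8.6
position: [0.6117, 0.1434, 0.1899]
tool_rot: [3.136, -0.001, 1.672]
force: [-0.3, -0.6, -0.6]
grip_width: 0.0254
```

```bash
cat >> h.py <<'E'
G=.0325 # grasp tcp z
def togo(x,y=-.2257):
    e=plan([x,y,.17],[np.pi,0,1.571]);plan([x,y,.09],[np.pi,0,1.571],2,e)
def home(k):return np.array([.6101,.1425,.1063])+(1-k)*np.array([.05175,.00507,0])
def topart(k,back=.066):
    a=np.array([-.0976,.9952,0]);h=home(k)-a*back
    s=bot.observe();e=plan([s['position'][0],-.17,.19],[np.pi,0,1.58],2);e=plan([h[0],h[1],.19],[np.pi,0,1.669],None,e);plan(h,[np.pi,0,1.669],2,e)
E
python3 - <<'E'
from h import *
st();snap('wrist','w6');snap('side','s6');togo(.5955)
E
```

```text
t 8.6 p [0.6117 0.1434 0.1899] r [ 3.1363 -0.0011  1.6724] F [-0.281  -0.5831 -0.619 ] w 0.0254 q [-0.0106  0.6036 -0.473   1.6189  0.3151  0.99   -0.4832]
7 dp [[-0.0652, -0.0093, 0.0029], [-0.0653, -0.0083, 0.0029], [-0.0654, -0.0074, 0.0029], [-0.0655, -0.0064, 0.003], [-0.0656, -0.0055, 0.003], [-0.0657, -0.0045, 0.003], [-0.0657, -0.0036, 0.003]] rot [[0.0, -0.0, 0.0046], [0.0, -0.0, 0.0046], [0.0, -0.0, 0.0046], [0.0, -0.0, 0.0046], [0.0, -0.0, 0.0046], [0.0, -0.0, 0.0046], [0.0, -0.0, 0.0046]]
2 dp [[0.0, -0.0, 0.05], [0.0, -0.0, 0.05]] rot [[0.0, 0.0, 0.0], [0.0, 0.0, 0.0]]
```

Request:
move_arm(jaw=[180,180,180,180,180,180,180,180,180,180], dp=[[-0.0652,-0.0093,0.0029],[-0.0653,-0.0083,0.0029],[-0.0654,-0.0074,0.0029],[-0.0655,-0.0064,0.003],[-0.0656,-0.0055,0.003],[-0.0657,-0.0045,0.003],[-0.0657,-0.0036,0.003],[0,0,0.05],[0,0,0.05],[0,0,0]], rotation=[[0,0,0.0046],[0,0,0.0046],[0,0,0.0046],[0,0,0.0046],[0,0,0.0046],[0,0,0.0046],[0,0,0.0046],[0,0,0],[0,0,0],[0,0,0]])

```text
clock: 9.95
position: [0.5935, -0.2251, 0.0865]
tool_rot: [-3.136, -0.002, 1.572]
force: [-0.4, -0.0, 1.0]
grip_width: 0.0249
```

```bash
cat >> h.py <<'E'
def nozcheck(name):
    # lateral centre (tool y) of the tube/collar between the jaws, at z=.048+
    o=st();im=snap('wrist',name);c=load(name)[1]
    return im,c,o
E
python3 - <<'E'
from h import *
im,c,o=nozcheck('w7')
a,ca=load('w2')
cv2.imwrite('pics/c8.png',np.hstack([cv2.resize(im[120:370,140:460],None,fx=1.25,fy=1.25),cv2.resize(load('w6')[0][180:420,100:460],(400,312))]))
plan([.5955,-.2257,.0325],[np.pi,0,1.571],2)
E
```

```text
t 9.95 p [ 0.5935 -0.2251  0.0865] r [-3.1358 -0.0022  1.5715] F [-0.3801 -0.0016  0.974 ] w 0.0249 q [ 0.5177  0.7356 -0.3785  1.6612  0.3454  0.818  -0.0111]
2 dp [[-0.0002, 0.0005, 0.0352], [-0.0002, 0.0005, 0.0352]] rot [[-0.0004, -0.0002, 0.0001], [-0.0004, -0.0002, 0.0001]]
```

View pics/c8.png

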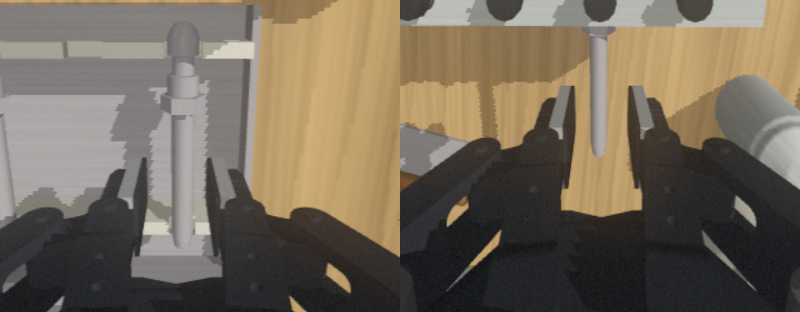

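Request:
move_arm(jaw=[180,180,200,225,255,255,255], dp=[[0,0,0.04],[0,0,0.0319],[0,0,0],[0,0,0],[0,0,0],[0,0,0],[0,0,0]], rotation=[[0,0,0],[0,0,0],[0,0,0],[0,0,0],[0,0,0],[0,0,0],[0,0,0]])

```text
clock: 10.88
position: [0.5963, -0.2263, 0.0336]
tool_rot: [3.14, 0.001, 1.571]
force: [-0.9, 0.1, 9.2]
grip_width: 0.009
```

```bash
python3 -c "
from h import *
st();topart(0)"
```

```text
t 10.88 p [ 0.5963 -0.2263  0.0336] r [3.1398 0.0006 1.5708] F [-0.8929  0.148   9.2498] w 0.009 q [ 0.4984  0.8087 -0.349   1.6773  0.3839  0.7219 -0.0416]
2 dp [[0.0351, 0.0002, -0.0978], [0.0352, 0.0003, -0.0977]] rot [[0.0003, 0.0001, -0.0015], [0.0003, 0.0001, -0.0015]]
5 dp [[0.0628, 0.0186, 0.0], [0.0625, 0.0197, 0.0], [0.0621, 0.0208, 0.0], [0.0617, 0.0219, 0.0], [0.0613, 0.023, 0.0]] rot [[0.0, 0.0, -0.0057], [0.0, 0.0, -0.0057], [0.0, 0.0, -0.0057], [0.0, 0.0, -0.0057], [0.0, 0.0, -0.0057]]
2 dp [[0.0, -0.0, 0.0523], [0.0, -0.0, 0.0523]] rot [[0.0, 0.0, 0.0], [0.0, 0.0, 0.0]]
```

```bash
python3 -c "
from h import *
im,c=load('w6');print(plane(c,[(388,257),(405,247),(430,250)],.0),plane(c,[(388,257),(405,247),(430,250)],.1))
im,c=load('w3');print(plane(c,[(391,210),(60+610/1.7,308/1.7),(60+570/1.7,390/1.7)],0))
ct=calibration('top');print(plane(ct,[(256,138)],.1),plane(ct,[(299,138)],.12))"
```

```text
[[0.7533 0.0728 0.    ]
 [0.7715 0.0881 0.    ]
 [0.8033 0.0873 0.    ]] [[0.7081 0.1147 0.1   ]
 [0.7209 0.1253 0.1   ]
 [0.7431 0.1247 0.1   ]]
[[0.7504 0.0624 0.    ]
 [0.7761 0.1008 0.    ]
 [0.7608 0.0382 0.    ]]
[[0.7873 0.067  0.1   ]] [[ 0.7821 -0.0419  0.12  ]]
```

Request:
move_arm(jaw=[255,255,255,255,255,255,255,255,255,255], dp=[[0.0,0.0,-0.065],[0.02,0,-0.07],[0.0503,0.0005,-0.0605],[0.0628,0.0186,0.0],[0.0625,0.0197,0.0],[0.0621,0.0208,0.0],[0.0617,0.0219,0.0],[0.0613,0.023,0.0],[0,0,0.05],[0,0,0.0538]], rotation=[[0,0,0],[0,0,-0.0015],[0,0,-0.0015],[0,0,-0.0057],[0,0,-0.0057],[0,0,-0.0057],[0,0,-0.0057],[0,0,-0.0057],[0,0,0],[0,0,0]])

```text
clock: 12.12
position: [0.6679, 0.0826, 0.1052]
tool_rot: [3.14, -0.0, 1.671]
force: [1.0, -1.1, -0.8]
grip_width: 0.0094
```

Request:
move_arm(jaw=[255,255], dp=[[0,0,0],[0,0,0]], rotation=[[0,0,0],[0,0,0]])

```text
clock: 12.38
position: [0.6684, 0.082, 0.1073]
tool_rot: [3.14, -0.0, 1.67]
force: [0.2, -1.6, -0.6]
grip_width: 0.0093
```

```bash
cat >> h.py <<'E'
def align(name,k):
    o=st();im=snap('wrist',name);c=load(name)[1];h=home(k)
    b=[x for x in blobs(im,(0,0,0),(75,75,75),(180,0,380,150),500)];print('knob',b)
    sat=(im.max(2).astype(int)-im.min(2));g=im.astype(int).sum(2)
    e=home(k)-o['position'];R=Ro.from_euler('xyz',o['tool_rot']);print('to home in tool units',R.inv().apply(e)/.8,'mm',R.inv().apply(e)*1e3)
    for x in b: print('knob lateral mm at z .163', R.inv().apply(plane(c,[(x[0],x[1])],.161)[0]-o['position'])*1e3)
    for r in (170,190,215):
        l=sat[r,230:335];m=np.where(l<25)[0]+230;print(r,m.min() if len(m) else None,m.max() if len(m) else None)
E
python3 -c "
from h import *
align('w8',0);im=load('w8')[0];cv2.imwrite('pics/c9.png',im[0:300,60:500])"
```

```text
t 12.38 p [0.6684 0.082  0.1073] r [ 3.1398 -0.0003  1.6696] F [ 0.2251 -1.6427 -0.5722] w 0.0093 q [ 0.0545  0.7644 -0.4261  1.5436  0.3699  0.9126 -0.3957]
knob [(np.float64(284.1), np.float64(14.5), 61, 37, 1629)]
to home in tool units [ 0.0824 -0.      0.0013] mm [65.8968 -0.0172  1.0099]
knob lateral mm at z .163 [ 98.3727   0.1094 -53.6792]
170 264 298
190 270 292
215 264 297
```

View pics/c9.png

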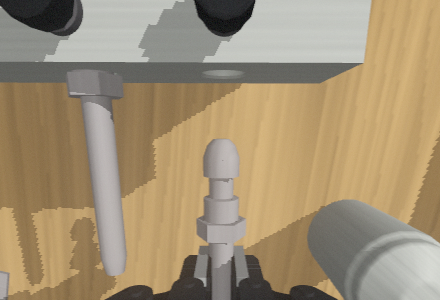

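Request:
move_arm(jaw=[255,255,255,255,255,255,255,255,255], dp=[[0.02,0,0],[0.015,0,0],[0.012,0,0],[0.012,0,0],[0.012,0,0],[0.01,0,0],[0.006,0,0],[0,0,0],[0,0,0]], rotation=[[0,0,0],[0,0,0],[0,0,0],[0,0,0],[0,0,0],[0,0,0],[0,0,0],[0,0,0],[0,0,0]])

```text
clock: 13.55
position: [0.6622, 0.1433, 0.1059]
tool_rot: [3.142, 0.01, 1.665]
force: [0.5, -35.4, 13.4]
grip_width: 0.0093
```

Request:
move_arm(jaw=[255,180,180,180,180,180], dp=[[-0.0095,0,0],[0,0,0],[0,0,0],[0,0,-0.04],[0,0,-0.06],[0,0,0]], rotation=[[0,0,0],[0,0,0],[0,0,0],[0,0,0],[0,0,0],[0,0,0]])

```text
clock: 14.3
position: [0.6628, 0.1448, 0.1889]
tool_rot: [3.136, -0.001, 1.67]
force: [-0.6, -1.0, -0.5]
grip_width: 0.0247
```

```bash
python3 -c "
from h import *
st();snap('wrist','w9');togo(.4962)"
```

```text
t 14.3 p [0.6628 0.1448 0.1889] r [ 3.1364 -0.0011  1.6704] F [-0.6492 -0.9793 -0.4918] w 0.0247 q [-0.0242  0.6803 -0.4538  1.4735  0.3227  1.0568 -0.4484]
8 dp [[-0.055, -0.0315, 0.0025], [-0.0553, -0.0308, 0.0025], [-0.0557, -0.0301, 0.0025], [-0.0561, -0.0294, 0.0026], [-0.0565, -0.0287, 0.0026], [-0.0568, -0.028, 0.0026], [-0.0572, -0.0273, 0.0026], [-0.0575, -0.0266, 0.0026]] rot [[0.0001, -0.0, 0.004], [0.0001, -0.0, 0.004], [0.0001, -0.0, 0.004], [0.0001, -0.0, 0.004], [0.0001, -0.0, 0.004], [0.0001, -0.0, 0.004], [0.0001, -0.0, 0.004], [0.0001, -0.0, 0.004]]
2 dp [[0.0, -0.0, 0.05], [0.0, -0.0, 0.05]] rot [[0.0, 0.0, 0.0], [0.0, 0.0, 0.0]]
```

Request:
move_arm(jaw=[180,180,180,180,180,180,180,180,180,180], dp=[[-0.055,-0.0315,0.0025],[-0.0553,-0.0308,0.0025],[-0.0557,-0.0301,0.0025],[-0.0561,-0.0294,0.0026],[-0.0565,-0.0287,0.0026],[-0.0568,-0.028,0.0026],[-0.0572,-0.0273,0.0026],[-0.0575,-0.0266,0.0026],[0,0,0.05],[0,0,0.05]], rotation=[[0,0,0.004],[0,0,0.004],[0,0,0.004],[0,0,0.004],[0,0,0.004],[0,0,0.004],[0,0,0.004],[0,0,0.004],[0,0,0],[0,0,0]])

```text
clock: 15.6
position: [0.4949, -0.2267, 0.0873]
tool_rot: [-3.141, -0.0, 1.568]
force: [0.8, -0.6, -0.0]
grip_width: 0.0251
```

Request:
move_arm(jaw=[180,180], dp=[[0,0,0],[0,0,0]], rotation=[[0,0,0],[0,0,0]])

```text
clock: 15.85
position: [0.496, -0.2261, 0.0897]
tool_rot: [3.141, -0.0, 1.57]
force: [0.8, -0.1, 0.4]
grip_width: 0.0252
```

```bash
python3 -c "
from h import *
o=st();im=snap('wrist','w10');snap('side','s10')
g=cv2.cvtColor(im,cv2.COLOR_BGR2GRAY)
cv2.imwrite('pics/c10.png',np.hstack([cv2.resize(im[100:370,100:460],(400,300)),cv2.resize(load('w9')[0][120:420,100:460],(400,300))]))
"
```

```text
t 15.85 p [ 0.496  -0.2261  0.0897] r [ 3.1413 -0.0001  1.57  ] F [ 0.7538 -0.1491  0.4257] w 0.0252 q [ 0.5925  0.6153 -0.3764  1.9101  0.3443  0.6791  0.0074]
```

View pics/c10.png

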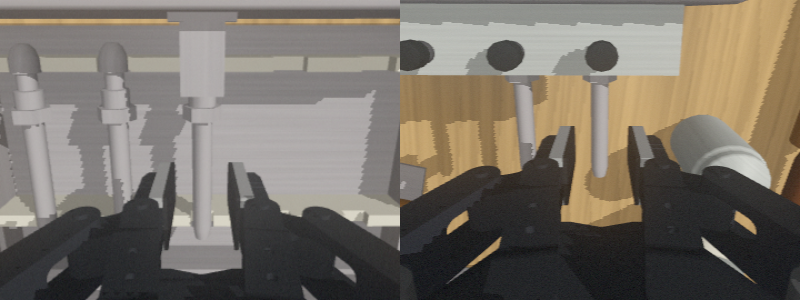

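Request:
move_arm(jaw=[180,180,200,225,255,255,255], dp=[[0,0,0.04],[0,0,0.0315],[0,0,0],[0,0,0],[0,0,0],[0,0,0],[0,0,0]], rotation=[[0,0,0],[0,0,0],[0,0,0],[0,0,0],[0,0,0],[0,0,0],[0,0,0]])

```text
clock: 16.82
position: [0.4961, -0.2267, 0.0326]
tool_rot: [3.14, 0.001, 1.569]
force: [-1.5, 0.0, 8.1]
grip_width: 0.0095
```

Request:
move_arm(jaw=[255,255,255,255,255,255,255], dp=[[0,0,-0.016],[0,0,0],[0,0.03,0],[0,0.035,0],[0,0,0],[0,0,-0.06],[0,0,-0.07]], rotation=[[0,0,0],[0,0,0],[0,0,0],[0,0,0],[0,0,0],[0,0,0],[0,0,0]])

```text
clock: 17.7
position: [0.5463, -0.2263, 0.1489]
tool_rot: [-3.139, -0.001, 1.569]
force: [0.9, -0.3, -0.6]
grip_width: 0.0089
```

```bash
python3 -c "
from h import *
st();topart(2,.07)"
```

```text
t 17.7 p [ 0.5463 -0.2263  0.1489] r [-3.1391 -0.0009  1.5695] F [ 0.8534 -0.3211 -0.5858] w 0.0089 q [ 0.5763  0.5934 -0.4077  1.7489  0.2958  0.863   0.0349]
2 dp [[0.0352, -0.0001, -0.0256], [0.0352, 0.0001, -0.0257]] rot [[-0.0004, -0.0001, -0.0017], [-0.0004, -0.0001, -0.0017]]
5 dp [[0.0594, 0.0053, 0.0], [0.0593, 0.0063, 0.0], [0.0592, 0.0074, 0.0], [0.059, 0.0084, 0.0], [0.0589, 0.0095, 0.0]] rot [[0.0, 0.0, -0.0057], [0.0, 0.0, -0.0057], [0.0, 0.0, -0.0057], [0.0, 0.0, -0.0057], [0.0, 0.0, -0.0057]]
2 dp [[0.0, -0.0, 0.0523], [0.0, -0.0, 0.0523]] rot [[0.0, 0.0, 0.0], [0.0, 0.0, 0.0]]
```

Request:
move_arm(jaw=[255,255,255,255,255,255,255,255,255,255], dp=[[0.0352,0,-0.0256],[0.0352,0,-0.0252],[0.0594,0.0053,0.0],[0.0593,0.0063,0.0],[0.0592,0.0074,0.0],[0.059,0.0084,0.0],[0.0589,0.0095,0.0],[0,0,0.0523],[0,0,0.0518],[0,0,0]], rotation=[[0,0,-0.0017],[0,0,-0.0017],[0,0,-0.0057],[0,0,-0.0057],[0,0,-0.0057],[0,0,-0.0057],[0,0,-0.0057],[0,0,0],[0,0,0],[0,0,0]])

```text
clock: 18.95
position: [0.564, 0.0681, 0.1037]
tool_rot: [-3.136, 0.0, 1.671]
force: [0.2, 0.9, 0.9]
grip_width: 0.0091
```

```bash
python3 -c "
from h import *
align('w11',2)"
```

```text
t 18.95 p [0.564  0.0681 0.1037] r [-3.1361  0.0002  1.6709] F [0.2021 0.8535 0.8554] w 0.0091 q [ 0.0891  0.6341 -0.4424  1.8351  0.3752  0.7615 -0.4545]
knob [(np.float64(287.4), np.float64(7.3), 47, 19, 630)]
to home in tool units [ 0.087   0.0016 -0.0033] mm [69.595   1.2508 -2.609 ]
knob lateral mm at z .163 [ 98.7893   0.9223 -57.3125]
170 263 298
190 269 292
215 264 297
```

Request:
move_arm(jaw=[255,255,255,255,255,255,255,255,255], dp=[[0.0,0,0],[0.03,0,0],[0.015,0,0],[0.012,0,0],[0.012,0,0],[0.012,0,0],[0.008,0,0],[0,0,0],[0,0,0]], rotation=[[0,0,0],[0,0,0],[0,0,0],[0,0,0],[0,0,0],[0,0,0],[0,0,0],[0,0,0],[0,0,0]])

```text
clock: 20.12
position: [0.5597, 0.134, 0.1059]
tool_rot: [-3.14, 0.005, 1.666]
force: [1.3, -21.5, 3.3]
grip_width: 0.0091
```

Request:
move_arm(jaw=[255,255,255], dp=[[0.003,0,0],[0,0,0],[0,0,0]], rotation=[[0,0,0],[0,0,0],[0,0,0]])

```text
clock: 20.5
position: [0.5596, 0.1341, 0.1059]
tool_rot: [-3.14, 0.008, 1.665]
force: [1.3, -33.0, 5.1]
grip_width: 0.0092
```

Request:
move_arm(jaw=[255,180,180,180,180,180], dp=[[-0.0095,0,0],[0,0,0],[0,0,0],[0,0,-0.04],[0,0,-0.06],[0,0,0]], rotation=[[0,0,0],[0,0,0],[0,0,0],[0,0,0],[0,0,0],[0,0,0]])

```text
clock: 21.25
position: [0.5613, 0.1344, 0.1893]
tool_rot: [3.136, -0.001, 1.67]
force: [-0.0, -0.3, -0.5]
grip_width: 0.0255
```

```bash
python3 -c "
from h import *
st();snap('wrist','w12');togo(.446)"
```

```text
t 21.25 p [0.5613 0.1344 0.1893] r [ 3.1364 -0.001   1.67  ] F [-0.0336 -0.2605 -0.4749] w 0.0255 q [ 0.0111  0.529  -0.4906  1.7579  0.3033  0.9248 -0.5067]
7 dp [[-0.0619, -0.0267, 0.003], [-0.0622, -0.0258, 0.003], [-0.0626, -0.0249, 0.003], [-0.063, -0.0241, 0.003], [-0.0633, -0.0232, 0.0031], [-0.0636, -0.0223, 0.0031], [-0.0639, -0.0214, 0.0031]] rot [[0.0001, -0.0, 0.0045], [0.0001, -0.0, 0.0045], [0.0001, -0.0, 0.0045], [0.0001, -0.0, 0.0045], [0.0001, -0.0, 0.0045], [0.0001, -0.0, 0.0045], [0.0001, -0.0, 0.0045]]
2 dp [[0.0, -0.0, 0.05], [0.0, -0.0, 0.05]] rot [[0.0, 0.0, 0.0], [0.0, 0.0, 0.0]]
```

Request:
move_arm(jaw=[180,180,180,180,180,180,180,180,180,180], dp=[[-0.0619,-0.0267,0.003],[-0.0622,-0.0258,0.003],[-0.0626,-0.0249,0.003],[-0.063,-0.0241,0.003],[-0.0633,-0.0232,0.0031],[-0.0636,-0.0223,0.0031],[-0.0639,-0.0214,0.0031],[0,0,0.05],[0,0,0.05],[0,0,0]], rotation=[[0,0,0.0045],[0,0,0.0045],[0,0,0.0045],[0,0,0.0045],[0,0,0.0045],[0,0,0.0045],[0,0,0.0045],[0,0,0],[0,0,0],[0,0,0]])

```text
clock: 22.55
position: [0.4435, -0.2252, 0.0865]
tool_rot: [-3.137, -0.003, 1.571]
force: [0.3, -0.2, 1.7]
grip_width: 0.0251
```

```bash
cat >> h.py <<'E'
def tube(name):
    # tube between jaws: bright, low-saturation run vs the rest, printed as profiles of the pixel row band
    o=st();im=snap('wrist',name)
    a=load('w7')[0]
    g=cv2.cvtColor(im,cv2.COLOR_BGR2GRAY);gx=cv2.Sobel(g[235:285].mean(0).astype(np.float32)[None],cv2.CV_32F,1,0).ravel()
    # template: nozzle collar patch of w7 around (285.6,203)
    tpl=a[180:225,268:303];r=cv2.matchTemplate(im[150:260,200:380],tpl,cv2.TM_CCOEFF_NORMED);_,v,_,l=cv2.minMaxLoc(r)
    print('collar match',v,(l[0]+200+17.6,l[1]+150+23))
E
python3 -c "
from h import *
tube('w13')"
```

```text
t 22.55 p [ 0.4435 -0.2252  0.0865] r [-3.1368 -0.0026  1.5714] F [ 0.267  -0.2031  1.7405] w 0.0251 q [ 0.6255  0.5651 -0.3632  2.0295  0.3371  0.6094  0.0346]
collar match 0.766532301902771 (284.6, 206)
```

Request:
move_arm(jaw=[180,180,200,225,255,255,255], dp=[[0,0,0.04],[0,0,0.0317],[0,0,0],[0,0,0],[0,0,0],[0,0,0],[0,0,0]], rotation=[[0,0,0],[0,0,0],[0,0,0],[0,0,0],[0,0,0],[0,0,0],[0,0,0]])

```text
clock: 23.48
position: [0.4458, -0.2266, 0.0326]
tool_rot: [3.14, 0.001, 1.57]
force: [-0.6, 0.2, 11.3]
grip_width: 0.0093
```

```bash
python3 -c "
from h import *
st();topart(3,.07)"
```

```text
t 23.48 p [ 0.4458 -0.2266  0.0326] r [3.1401 0.0008 1.5705] F [-0.5946  0.1816 11.3051] w 0.0093 q [ 0.5793  0.6597 -0.3039  2.0495  0.4034  0.487  -0.0243]
2 dp [[0.0353, 0.0001, -0.0984], [0.0353, 0.0002, -0.0984]] rot [[0.0002, 0.0001, -0.0015], [0.0002, 0.0001, -0.0015]]
5 dp [[0.058, 0.0175, 0.0], [0.0577, 0.0185, 0.0], [0.0574, 0.0195, 0.0], [0.057, 0.0205, 0.0], [0.0566, 0.0215, 0.0]] rot [[0.0, 0.0, -0.0057], [0.0, 0.0, -0.0057], [0.0, 0.0, -0.0057], [0.0, 0.0, -0.0057], [0.0, 0.0, -0.0057]]
2 dp [[0.0, -0.0, 0.0523], [0.0, -0.0, 0.0523]] rot [[0.0, 0.0, 0.0], [0.0, 0.0, 0.0]]
```

Request:
move_arm(jaw=[255,255,255,255,255,255,255,255,255,255], dp=[[0,0,-0.0656],[0.0206,0,-0.0656],[0.05,0,-0.0656],[0.058,0.0175,0.0],[0.0577,0.0185,0.0],[0.0574,0.0195,0.0],[0.057,0.0205,0.0],[0.0566,0.0215,0.0],[0,0,0.05],[0,0,0.05]], rotation=[[0,0,0],[0,0,-0.0015],[0,0,-0.0015],[0,0,-0.0057],[0,0,-0.0057],[0,0,-0.0057],[0,0,-0.0057],[0,0,-0.0057],[0,0,0],[0,0,0]])

```text
clock: 24.72
position: [0.5128, 0.0613, 0.1059]
tool_rot: [3.14, 0.0, 1.671]
force: [1.3, -0.2, -0.4]
grip_width: 0.009
```

Request:
move_arm(jaw=[255,255,255], dp=[[0,0,0],[0,0,0],[0,0,0]], rotation=[[0,0,0],[0,0,0],[0,0,0]])

```text
clock: 25.1
position: [0.5134, 0.0608, 0.1078]
tool_rot: [3.139, 0.0, 1.669]
force: [0.4, -0.9, -0.5]
grip_width: 0.0098
```

```bash
python3 -c "
from h import *
align('w14',3)"
```

```text
t 25.1 p [0.5134 0.0608 0.1078] r [3.1393 0.     1.6691] F [ 0.4047 -0.9309 -0.4673] w 0.0098 q [ 0.1145  0.5632 -0.4657  1.9715  0.3863  0.6914 -0.4921]
knob []
to home in tool units [0.0899 0.0003 0.0019] mm [71.9021  0.2446  1.5166]
170 264 298
190 270 292
215 264 297
```

Request:
move_arm(jaw=[255,255,255,255,255,255,255,255,255], dp=[[0.03,0.0003,0.0015],[0.015,0,0],[0.012,0,0],[0.012,0,0],[0.012,0,0],[0.008,0,0],[0.003,0,0],[0,0,0],[0,0,0]], rotation=[[0,0,0],[0,0,0],[0,0,0],[0,0,0],[0,0,0],[0,0,0],[0,0,0],[0,0,0],[0,0,0]])

```text
clock: 26.28
position: [0.5065, 0.1296, 0.1053]
tool_rot: [-3.141, 0.006, 1.666]
force: [5.1, -24.6, 7.9]
grip_width: 0.0091
```

Request:
move_arm(jaw=[255,255,255], dp=[[0.003,0,0],[0,0,0],[0,0,0]], rotation=[[0,0,0],[0,0,0],[0,0,0]])

```text
clock: 26.65
position: [0.5064, 0.1297, 0.1052]
tool_rot: [-3.141, 0.008, 1.664]
force: [6.2, -37.3, 12.2]
grip_width: 0.0095
```

Seated (no motion at rising force). Release and go to nozzle A.

Request:
move_arm(jaw=[255,180,180,180,180,180], dp=[[-0.0105,0,0],[0,0,0],[0,0,0],[0,0,-0.04],[0,0,-0.06],[0,0,0]], rotation=[[0,0,0],[0,0,0],[0,0,0],[0,0,0],[0,0,0],[0,0,0]])

```text
clock: 27.4
position: [0.5074, 0.1289, 0.1878]
tool_rot: [3.137, -0.001, 1.67]
force: [-0.1, -0.1, -0.9]
grip_width: 0.0248
```

```bash
python3 -c "
from h import *
st();snap('wrist','w15');snap('side','s15');togo(.3957)"
```

```text
t 27.4 p [0.5074 0.1289 0.1878] r [ 3.1371 -0.0007  1.6698] F [-0.1301 -0.0811 -0.8662] w 0.0248 q [ 0.0356  0.4558 -0.5266  1.8945  0.2965  0.8637 -0.5413]
7 dp [[-0.0609, -0.0258, 0.0027], [-0.0613, -0.025, 0.0027], [-0.0616, -0.0241, 0.0027], [-0.062, -0.0232, 0.0027], [-0.0623, -0.0224, 0.0027], [-0.0626, -0.0215, 0.0027], [-0.0629, -0.0206, 0.0027]] rot [[0.0, 0.0, 0.0045], [0.0, 0.0, 0.0045], [0.0, 0.0, 0.0045], [0.0, 0.0, 0.0045], [0.0, 0.0, 0.0045], [0.0, 0.0, 0.0045], [0.0, 0.0, 0.0045]]
2 dp [[0.0, -0.0, 0.05], [0.0, -0.0, 0.05]] rot [[0.0, 0.0, 0.0], [0.0, 0.0, 0.0]]
```

Request:
move_arm(jaw=[180,180,180,180,180,180,180,180,180,180], dp=[[-0.0609,-0.0258,0.0027],[-0.0613,-0.025,0.0027],[-0.0616,-0.0241,0.0027],[-0.062,-0.0232,0.0027],[-0.0623,-0.0224,0.0027],[-0.0626,-0.0215,0.0027],[-0.0629,-0.0206,0.0027],[0,0,0.05],[0,0,0.05],[0,0,0]], rotation=[[0,0,0.0045],[0,0,0.0045],[0,0,0.0045],[0,0,0.0045],[0,0,0.0045],[0,0,0.0045],[0,0,0.0045],[0,0,0],[0,0,0],[0,0,0]])

```text
clock: 28.75
position: [0.3939, -0.2245, 0.0874]
tool_rot: [-3.136, -0.003, 1.571]
force: [0.1, 0.1, 1.3]
grip_width: 0.025
```

```bash
python3 -c "
from h import *
tube('w16')"
```

```text
t 28.75 p [ 0.3939 -0.2245  0.0874] r [-3.1362 -0.0031  1.5715] F [0.0568 0.0969 1.3269] w 0.025 q [ 0.6695  0.5136 -0.3612  2.1376  0.3366  0.55    0.0613]
collar match 0.9388061165809631 (284.6, 207)
```

Request:
move_arm(jaw=[180,180,200,225,255,255,255], dp=[[0,0,0.04],[0,0,0.031],[0,0,0],[0,0,0],[0,0,0],[0,0,0],[0,0,0]], rotation=[[0,0,0],[0,0,0],[0,0,0],[0,0,0],[0,0,0],[0,0,0],[0,0,0]])

```text
clock: 29.68
position: [0.3963, -0.2261, 0.0341]
tool_rot: [3.14, 0.001, 1.57]
force: [-1.1, 1.4, 12.5]
grip_width: 0.0092
```

```bash
python3 -c "
from h import *
st();topart(4,.07)"
```

```text
t 29.68 p [ 0.3963 -0.2261  0.0341] r [3.1402 0.0009 1.5704] F [-1.1147  1.3718 12.5091] w 0.0092 q [ 0.6091  0.616  -0.2866  2.1596  0.417   0.4159 -0.012 ]
2 dp [[0.0349, 0.0001, -0.0975], [0.035, 0.0002, -0.0975]] rot [[0.0002, 0.0001, -0.0015], [0.0002, 0.0001, -0.0015]]
5 dp [[0.0568, 0.0169, 0.0], [0.0564, 0.0179, 0.0], [0.0561, 0.0189, 0.0], [0.0558, 0.0199, 0.0], [0.0554, 0.0209, 0.0]] rot [[0.0, 0.0, -0.0057], [0.0, 0.0, -0.0057], [0.0, 0.0, -0.0057], [0.0, 0.0, -0.0057], [0.0, 0.0, -0.0057]]
2 dp [[0.0, -0.0, 0.0523], [0.0, -0.0, 0.0523]] rot [[0.0, 0.0, 0.0], [0.0, 0.0, 0.0]]
```

Request:
move_arm(jaw=[255,255,255,255,255,255,255,255,255,255], dp=[[0,0,-0.065],[0.0206,0,-0.065],[0.05,0,-0.065],[0.0568,0.0169,0.0],[0.0564,0.0179,0.0],[0.0561,0.0189,0.0],[0.0558,0.0199,0.0],[0.0554,0.0209,0.0],[0,0,0.05],[0,0,0.05]], rotation=[[0,0,0],[0,0,-0.0015],[0,0,-0.0015],[0,0,-0.0057],[0,0,-0.0057],[0,0,-0.0057],[0,0,-0.0057],[0,0,-0.0057],[0,0,0],[0,0,0]])

```text
clock: 30.92
position: [0.4613, 0.057, 0.1063]
tool_rot: [3.14, 0.0, 1.67]
force: [1.0, -0.6, -1.0]
grip_width: 0.0092
```

Request:
move_arm(jaw=[255,255,255], dp=[[0,0,0],[0,0,0],[0,0,0]], rotation=[[0,0,0],[0,0,0],[0,0,0]])

```text
clock: 31.3
position: [0.4619, 0.0565, 0.1082]
tool_rot: [3.139, 0.0, 1.669]
force: [0.2, -0.4, -1.3]
grip_width: 0.0093
```

```bash
python3 -c "
from h import *
align('w17',4)"
```

```text
t 31.3 p [0.4619 0.0565 0.1082] r [3.1392 0.0001 1.6691] F [ 0.1869 -0.4424 -1.3037] w 0.0093 q [ 0.1375  0.5035 -0.498   2.0985  0.4034  0.6293 -0.5404]
knob [(np.float64(283.8), np.float64(6.8), 45, 18, 563)]
to home in tool units [ 0.0889 -0.0001  0.0023] mm [71.1581 -0.0625  1.8412]
knob lateral mm at z .163 [100.4628   0.0196 -52.8625]
170 264 298
190 269 292
215 265 297
```

Request:
move_arm(jaw=[255,255,255,255,255,255,255,255], dp=[[0.03,0,0.0005],[0.015,0,0],[0.012,0,0],[0.012,0,0],[0.012,0,0],[0.008,0,0],[0,0,0],[0,0,0]], rotation=[[0,0,0],[0,0,0],[0,0,0],[0,0,0],[0,0,0],[0,0,0],[0,0,0],[0,0,0]])

```text
clock: 32.35
position: [0.4546, 0.1256, 0.1066]
tool_rot: [3.141, 0.002, 1.668]
force: [3.3, -12.8, 8.1]
grip_width: 0.0093
```

Request:
move_arm(jaw=[255,255,255], dp=[[0.003,0,0],[0,0,0],[0,0,0]], rotation=[[0,0,0],[0,0,0],[0,0,0]])

```text
clock: 32.72
position: [0.4546, 0.1257, 0.1065]
tool_rot: [-3.141, 0.005, 1.666]
force: [5.5, -26.1, 12.3]
grip_width: 0.0086
```

Request:
move_arm(jaw=[255,180,180,180,180,180,200,255], dp=[[-0.008,0,0],[0,0,0],[0,0,0],[0,0,-0.05],[0,0,-0.07],[0,0,-0.075],[0.04,0,-0.045],[0.04,0,0]], rotation=[[0,0,0],[0,0,0],[0,0,0],[0,0,0],[0,0,0],[0,0,0],[0,0,0],[0,0,0]])

```text
clock: 33.72
position: [0.4489, 0.1882, 0.3009]
tool_rot: [3.137, -0.001, 1.668]
force: [-0.1, -0.1, -1.3]
grip_width: 0.0015
```

Request:
move_arm(jaw=[255,255], dp=[[0,0,0],[0,0,0]], rotation=[[0,0,0],[0,0,0]])

```text
clock: 33.98
position: [0.4479, 0.1866, 0.2979]
tool_rot: [-3.141, 0.001, 1.67]
force: [-0.8, -0.5, -0.8]
grip_width: -0.0002
```

```bash
python3 -c "
from h import *
o=st();im=snap('wrist','w18');s=snap('side','s18')
b=lambda i,box:blobs(i,(0,60,90),(90,170,220),box,20)
hsv=cv2.cvtColor(im,cv2.COLOR_BGR2HSV);print(blobs(hsv,(15,120,60),(32,255,255),(0,0,560,420),20))
hs=cv2.cvtColor(s,cv2.COLOR_BGR2HSV);print(blobs(hs,(12,120,60),(32,255,255),(150,200,290,330),8),blobs(s,(0,0,0),(45,45,45),(165,220,275,320),8))
cv2.imwrite('pics/c11.png',np.hstack([im[:,:],cv2.resize(s[210:340,150:290],(240,223)).repeat(1,0) if 0 else cv2.copyMakeBorder(cv2.resize(s[210:340,150:290],(240,223)),0,197,0,0,cv2.BORDER_CONSTANT)]))
"
```

```text
t 33.98 p [0.4479 0.1866 0.2979] r [-3.1409  0.0006  1.6697] F [-0.7824 -0.5176 -0.8358] w -0.0002 q [ 0.0171  0.2764 -0.6525  1.8465  0.189   1.0818 -0.6077]
[(np.float64(317.9), np.float64(148.3), 30, 19, 332), (np.float64(551.4), np.float64(252.2), 23, 66, 653)]
[(np.float64(166.6), np.float64(220.2), 34, 25, 492), (np.float64(205.7), np.float64(270.8), 7, 12, 45), (np.float64(259.8), np.float64(285.2), 13, 8, 14)] [(np.float64(236.3), np.float64(221.7), 11, 5, 23), (np.float64(238.0), np.float64(237.9), 7, 11, 21), (np.float64(184.4), np.float64(239.4), 7, 8, 30), (np.float64(199.1), np.float64(250.9), 7, 8, 31), (np.float64(214.2), np.float64(262.3), 7, 7, 30), (np.float64(231.6), np.float64(274.6), 12, 13, 53), (np.float64(247.1), np.float64(287.9), 7, 8, 30)]
```

View pics/c11.png

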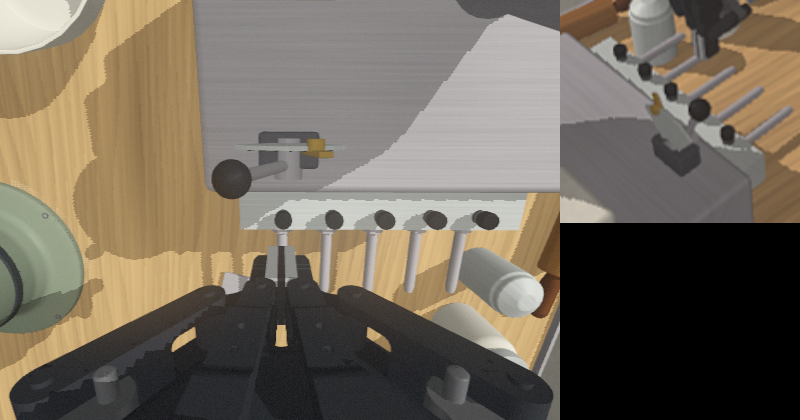

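```bash
cat >> h.py <<'E'
A=np.array([-.0976,.9952,0]);B=np.array([-.9952,-.0976,0]);PIV=np.array([.6063,.1816,0])+.060*A+.152*B+np.array([0,0,.190])
def lz(c,px,off):
    o,D=ray(c,px);return o+D*(((PIV+off*A-o)@A)/(D@A))[:,None]
def ang(P):
    d=P-PIV;return .6-np.arctan2(d@B,d[...,2]),np.hypot(d@B,d[...,2]),d@A
E
python3 -c "
from h import *
im,c=load('w18');s,cs=load('s18');t,ct=load('top2');t=cv2.imread('pics/top0.png')
def ext(i,lo,hi,box):
    x0,y0,x1,y1=box;h=cv2.cvtColor(i,cv2.COLOR_BGR2HSV)[y0:y1,x0:x1];m=cv2.inRange(h,lo,hi);ys,xs=np.where(m);return xs+x0,ys+y0
xs,ys=ext(im,(15,120,60),(32,255,255),(290,130,350,165));print('wrist brass right end',[(x,ys[xs==x].mean()) for x in range(xs.max()-4,xs.max()+1)],xs.min())
X,Y=ext(s,(12,120,60),(32,255,255),(195,255,215,285));print('side',[(y,X[Y==y].mean(),(Y==y).sum()) for y in range(Y.min(),Y.max()+1)])
tx,ty=ext(t,(12,100,50),(32,255,255),(155,245,180,270));print('top',[(y,tx[ty==y].mean()) for y in range(ty.min(),ty.max()+1)])
print('PIV',PIV)
tip_s=(X[Y==Y.min()].mean(),Y.min()-.3);tip_w=(xs.max()+.5,ys[xs>xs.max()-2].mean())
P,e=tri(c,tip_w,cs,tip_s);print('tri',P,e,ang(P));Q=lz(cs,[tip_s],.014);print('side-plane',Q,ang(Q))
Tp=(tx[ty==ty.min()].mean(),ty.min()-.3);P,e=tri(ct,Tp,cs,tip_s);print('tri top',P,e,ang(P))
# lever knob
P,e=tri(c,(231.7,179),cs,(231.4,274.2));print('knob',P,e,ang(P));Q=lz(cs,[(231.4,274.2)],0);print(ang(Q))
for z in (.25,.257,.262): 
  for q in (tip_w,):print(z,ang(plane(c,[q],z)))
"
```

```text
wrist brass right end [(328, np.float64(154.0)), (329, np.float64(154.0)), (330, np.float64(154.5)), (331, np.float64(154.5)), (332, np.float64(154.0))] 303
side [(265, np.float64(205.0), np.int64(3)), (266, np.float64(205.0), np.int64(3)), (267, np.float64(206.0), np.int64(3)), (268, np.float64(206.0), np.int64(3)), (269, np.float64(206.0), np.int64(3)), (270, np.float64(206.5), np.int64(4)), (271, np.float64(206.5), np.int64(4)), (272, np.float64(206.0), np.int64(7)), (273, np.float64(205.0), np.int64(5)), (274, np.float64(205.0), np.int64(5)), (275, np.float64(205.5), np.int64(4)), (276, np.float64(205.0), np.int64(1))]
top [(253, np.float64(164.5)), (254, np.float64(164.0)), (255, np.float64(164.0)), (256, np.float64(164.0)), (257, np.float64(164.0)), (258, np.float64(164.5)), (259, np.float64(166.5))]
PIV [0.4492 0.2265 0.19  ]
tri [0.474  0.2419 0.2528] 0.002286478964640624 (np.float64(0.9952930607589003), np.float64(0.06804232278069645), np.float64(0.012969087605095913))
side-plane [[0.4702 0.2426 0.2564]] (array([0.9262]), array([0.0701]), array([0.014]))
tri top [0.4728 0.2425 0.2547] 0.0023562175411786282 (np.float64(0.969262624736499), np.float64(0.06934704786556764), np.float64(0.013666050300024084))
knob [0.4133 0.2229 0.2634] 0.0002600003911791535 (np.float64(0.14343200397640776), np.float64(0.0817547502451921), np.float64(-7.129121552096009e-05))
(array([0.1441]), array([0.0816]), array([0.]))
0.25 (array([1.0275]), array([0.0659]), array([0.0137]))
0.257 (array([0.9717]), array([0.0719]), array([0.0143]))
0.262 (array([0.9372]), array([0.0763]), array([0.0147]))
```

Request:
move_arm(jaw=[255,255,255,255,255,255,255], dp=[[0,-0.05,0],[0,-0.05,0],[0.0437,0,0],[0,0,0.03],[0,0,0.03],[0,0,0],[0,0,0]], rotation=[[0,0,0],[0,0,0],[0,0,0],[0,0,0],[0,0,0],[0,0,0],[0,0,0]])

```text
clock: 34.95
position: [0.3654, 0.214, 0.2509]
tool_rot: [3.141, -0.0, 1.669]
force: [0.3, -0.6, 0.5]
grip_width: -0.0001
```

```bash
cat >> h.py <<'E'
def lever(n):
    o=st();s=snap('side','s'+n);im=snap('wrist','wl'+n);print('B,A,z of tcp mm',[round(float(v)*1e3,1) for v in ((o['position']-PIV)@B,(o['position']-PIV)@A,o['position'][2])])
    cs=load('s'+n)[1]
    for b in blobs(s,(0,0,0),(45,45,45),(165,220,275,320),15):
        Q=lz(cs,[(b[0],b[1])],0)[0];q=ang(Q)
        if b[4]>35: print('side dark',b,'ang %.3f r %.4f'%(q[0],q[1]))
E
python3 -c "
from h import *
lever('a')"
```

```text
t 34.95 p [0.3654 0.214  0.2509] r [ 3.1412 -0.0002  1.6692] F [ 0.2681 -0.557   0.4582] w -0.0001 q [-0.0526  0.2282 -0.7122  2.0472  0.1858  0.9283 -0.7656]
B,A,z of tcp mm [84.6, -4.3, 250.9]
side dark (np.float64(247.3), np.float64(222.7), 33, 5, 38) ang 0.219 r 0.2437
side dark (np.float64(268.9), np.float64(239.1), 4, 40, 51) ang 0.047 r 0.2609
side dark (np.float64(231.2), np.float64(274.4), 12, 13, 76) ang 0.146 r 0.0804
```

Request:
move_arm(jaw=[255,255,255,255,255], dp=[[0,0.02,0],[0,0.02,0],[0,0.02,0],[0,0.015,0],[0,0,0]], rotation=[[0,0,0],[0,0,0],[0,0,0],[0,0,0],[0,0,0]])

```text
clock: 35.67
position: [0.4255, 0.22, 0.2499]
tool_rot: [-3.141, -0.0, 1.669]
force: [0.4, 0.2, -0.2]
grip_width: 0.0004
```

```bash
python3 -c "
from h import *
lever('b')
im,c=load('wlb')
for b in blobs(im,(0,0,0),(70,70,70),(100,60,460,240),200):print(b)"
```

```text
t 35.67 p [0.4255 0.22   0.2499] r [-3.1414 -0.0005  1.6691] F [ 0.4098  0.2188 -0.1523] w 0.0004 q [-0.0557  0.326  -0.6752  1.9248  0.244   0.9727 -0.7457]
B,A,z of tcp mm [24.2, -4.1, 249.9]
side dark (np.float64(224.2), np.float64(241.9), 26, 44, 261) ang 0.423 r 0.1475
side dark (np.float64(241.0), np.float64(228.2), 10, 23, 60) ang 0.253 r 0.2183
side dark (np.float64(199.1), np.float64(250.6), 7, 8, 40) ang 1.285 r 0.0899
side dark (np.float64(214.7), np.float64(262.4), 9, 8, 49) ang 0.753 r 0.0712
side dark (np.float64(231.5), np.float64(272.4), 8, 13, 37) ang 0.162 r 0.0867
```

Request:
move_arm(jaw=[255,255,255,255,255,255,255,255,255], dp=[[0,0.013,0],[0,0.013,0],[0,0,0],[0,-0.03,0],[0,-0.03,0],[0,0,-0.06],[-0.045,0.035,0],[0,0.03,0],[0,0,0]], rotation=[[0,0,0],[0,0,0],[0,0,0],[0,0,0],[0,0,0],[0,0,0],[0,0,0],[0,0,0],[0,0,0]])

```text
clock: 36.9
position: [0.454, 0.1863, 0.298]
tool_rot: [3.142, -0.001, 1.668]
force: [-0.3, 0.2, 0.2]
grip_width: -0.0001
```

```bash
python3 -c "
from h import *
lever('c')
im,c=load('wlc')
for b in blobs(im,(0,0,0),(70,70,70),(150,60,460,240),200):print(b, [ (z,ang(plane(c,[b[:2]],z))) for z in (.26,.27)])
hsv=cv2.cvtColor(im,cv2.COLOR_BGR2HSV);print(blobs(hsv,(15,120,60),(32,255,255),(200,60,400,220),20))"
```

```text
t 36.9 p [0.454  0.1863 0.298 ] r [ 3.1416 -0.0005  1.6682] F [-0.3158  0.1619  0.2311] w -0.0001 q [ 0.0306  0.2881 -0.666   1.8341  0.1992  1.0865 -0.6113]
B,A,z of tcp mm [-0.9, -40.5, 298.0]
side dark (np.float64(210.7), np.float64(256.5), 14, 16, 105) ang 0.861 r 0.0813
(np.float64(320.3), np.float64(178.6), 40, 40, 1161) [(0.26, (array([0.9269]), array([0.0739]), array([-0.001]))), (0.27, (array([0.8727]), array([0.0831]), array([0.0007])))]
[(np.float64(309.7), np.float64(147.6), 29, 19, 352)]
```

```bash
python3 -c "
from h import *
im,c=load('wlc');s,cs=load('sc')
cv2.imwrite('pics/c12.png',np.hstack([cv2.resize(im[115:215,250:350],(400,400),interpolation=cv2.INTER_CUBIC),cv2.resize(s[240:300,185:245],(400,400),interpolation=cv2.INTER_CUBIC)]))"
```

```text
(no output)
```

View pics/c12.png

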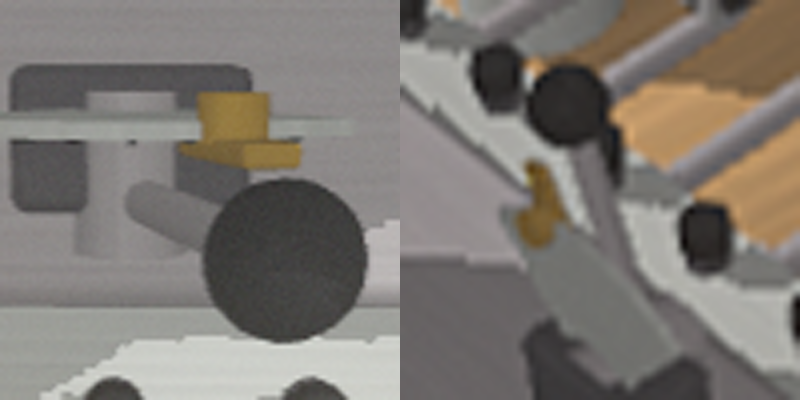

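```bash
python3 -c "
from h import *
im,c=load('wlc')
for z in (.255,.257,.259,.261):
  print(z,[ [float(np.round(v[0],4)) for v in ang(plane(c,[p],z))] for p in ((311.3,153.7),(318.1,153.7),(325,153.7))])
for z in (.268,.27,.272,.274): print(z,[float(np.round(v[0],4)) for v in ang(plane(c,[(320.8,180.2)],z))])
s,cs=load('sc')
for p in ((535,172),(548,200),(540,232)):print(ang(lz(cs,[(185+(p[0]-400)/6.667,240+p[1]/6.667)],.014)))
print(ang(lz(cs,[(185+168/6.667,240+104/6.667)],0)))
"
```

```text
0.255 [[0.8727, 0.0675, 0.014], [0.9326, 0.0688, 0.014], [0.9909, 0.0703, 0.014]]
0.257 [[0.8621, 0.0694, 0.0141], [0.92, 0.0706, 0.0141], [0.9765, 0.072, 0.0141]]
0.259 [[0.8521, 0.0713, 0.0143], [0.908, 0.0724, 0.0143], [0.9627, 0.0738, 0.0143]]
0.261 [[0.8425, 0.0731, 0.0145], [0.8966, 0.0742, 0.0145], [0.9497, 0.0756, 0.0145]]
0.268 [0.8865, 0.0813, -0.0006]
0.27 [0.8765, 0.0832, -0.0002]
0.272 [0.867, 0.085, 0.0001]
0.274 [0.8578, 0.0869, 0.0004]
(array([0.9357]), array([0.0675]), array([0.014]))
(array([0.9119]), array([0.0585]), array([0.014]))
(array([1.1759]), array([0.0452]), array([0.014]))
(array([0.8704]), array([0.0831]), array([0.]))
```

Request:
move_arm(jaw=[255,255,255,255,255,255,255,255], dp=[[0,-0.04,0],[0.0455,0,0],[0,0,0.04],[0,0,0.02],[0,0,0],[0,0.02,0],[0,0,0],[0,0,0]], rotation=[[0,0,0],[0,0,0],[0,0,0],[0,0,0],[0,0,0],[0,0,0],[0,0,0],[0,0,0]])

```text
clock: 38.0
position: [0.4337, 0.2212, 0.2505]
tool_rot: [3.141, -0.0, 1.669]
force: [-0.1, 0.1, -0.0]
grip_width: -0.0004
```

```bash
python3 -c "
from h import *
o=st();print((o['position']-PIV)@B*1e3,((o['position']-PIV)@B-.0004)/.8)"
```

```text
t 38.0 p [0.4337 0.2212 0.2505] r [ 3.1413 -0.0003  1.6693] F [-0.1231  0.0908 -0.0302] w -0.0004 q [-0.0533  0.339  -0.6759  1.9063  0.2529  0.9814 -0.7449]
15.956014380150128 0.019445017975187658
```

Request:
move_arm(jaw=[255,255,255,255,255,255,255,255,255], dp=[[0,0.013,0],[0,0.0065,0],[0,0,0],[0,-0.03,0],[0,-0.02,0],[0,0,-0.06],[-0.045,0.035,0],[0,0.02,0],[0,0,0]], rotation=[[0,0,0],[0,0,0],[0,0,0],[0,0,0],[0,0,0],[0,0,0],[0,0,0],[0,0,0],[0,0,0]])

```text
clock: 39.12
position: [0.4568, 0.1876, 0.2979]
tool_rot: [-3.141, -0.001, 1.669]
force: [-0.9, -0.2, -0.4]
grip_width: 0.0001
```

```bash
python3 -c "
from h import *
lever('d')
im,c=load('wld')
for b in blobs(im,(0,0,0),(70,70,70),(150,60,460,240),200):print(b, [ (z,ang(plane(c,[b[:2]],z))) for z in (.268,.271)])
plan([.496,-.08,.298],[np.pi,0,1.571])"
```

```text
t 39.12 p [0.4568 0.1876 0.2979] r [-3.1411 -0.0005  1.669 ] F [-0.9287 -0.208  -0.4191] w 0.0001 q [ 0.0324  0.2951 -0.6709  1.8267  0.2046  1.0901 -0.6146]
B,A,z of tcp mm [-3.8, -39.5, 297.9]
side dark (np.float64(207.6), np.float64(255.0), 22, 19, 147) ang 0.981 r 0.0819
(np.float64(319.9), np.float64(180.8), 39, 41, 1222) [(0.268, (array([0.9166]), array([0.0821]), array([0.0001]))), (0.271, (array([0.901]), array([0.0848]), array([0.0006])))]
5 dp [[-0.0677, 0.0033, -0.0], [-0.0676, 0.0047, -0.0], [-0.0675, 0.006, -0.0], [-0.0674, 0.0074, -0.0], [-0.0672, 0.0087, -0.0]] rot [[-0.0001, -0.0, 0.0064], [-0.0001, -0.0, 0.0064], [-0.0001, -0.0, 0.0064], [-0.0001, -0.0, 0.0064], [-0.0001, -0.0, 0.0064]]
```

Request:
move_arm(jaw=[255,255,255,255,255,255,255,255,255,255], dp=[[-0.0677,0.0033,0],[-0.0676,0.0047,0],[-0.0675,0.006,0],[-0.0674,0.0074,0],[-0.0672,0.0087,0],[-0.005,0,0.0719],[-0.01,0,0.0719],[-0.01,0,0.0719],[-0.002,0,0.0719],[0,0,0]], rotation=[[0,0,0.0064],[0,0,0.0064],[0,0,0.0064],[0,0,0.0064],[0,0,0.0064],[0,0,0],[0,0,0],[0,0,0],[0,0,0],[0,0,0]])

```text
clock: 40.48
position: [0.4939, -0.1011, 0.0656]
tool_rot: [-3.135, -0.002, 1.571]
force: [-0.3, 0.3, 1.2]
grip_width: -0.0001
```

Request:
move_arm(jaw=[255,255,255,255,255,255,255,255,255], dp=[[-0.03,0,0],[-0.03,0,0],[-0.03,0,0],[-0.03,0,0],[-0.03,0,0],[-0.03,0,0],[-0.025,0,0],[0,0,0],[0,0,0]], rotation=[[0,0,0],[0,0,0],[0,0,0],[0,0,0],[0,0,0],[0,0,0],[0,0,0],[0,0,0],[0,0,0]])

```text
clock: 41.6
position: [0.4968, -0.2655, 0.0695]
tool_rot: [3.14, 0.0, 1.57]
force: [0.2, 2.3, 1.4]
grip_width: -0.0
```

Request:
move_arm(jaw=[255,255,255,255,255,255], dp=[[-0.008,0,0],[-0.006,0,0],[-0.004,0,0],[-0.003,0,0],[0,0,0],[0,0,0]], rotation=[[0,0,0],[0,0,0],[0,0,0],[0,0,0],[0,0,0],[0,0,0]])

```text
clock: 42.35
position: [0.4961, -0.283, 0.0682]
tool_rot: [3.142, -0.0, 1.569]
force: [1.2, 4.2, 2.3]
grip_width: 0.0001
```

Request:
move_arm(jaw=[255,255,255,255], dp=[[-0.004,0,0],[-0.003,0,0],[0,0,0],[0,0,0]], rotation=[[0,0,0],[0,0,0],[0,0,0],[0,0,0]])

```text
clock: 42.85
position: [0.4961, -0.2845, 0.0682]
tool_rot: [-3.14, -0.005, 1.572]
force: [-4.1, 28.2, 15.6]
grip_width: 0.0001
```

Request:
move_arm(jaw=[255,255,255,255,255,255,255,255], dp=[[0.02,0,0],[0.04,0,0],[0.06,0,0],[0.06,0,-0.03],[0.05,0,-0.06],[0.05,0,-0.06],[0,0,-0.06],[0,0,0]], rotation=[[0,0,0],[0,0,0],[0,0,0],[0,0,0],[0,0,0],[0,0,0],[0,0,0],[0,0,0]])

```text
clock: 43.85
position: [0.4976, -0.0648, 0.2392]
tool_rot: [3.136, 0.002, 1.569]
force: [-0.4, -0.9, -0.2]
grip_width: -0.0
```

```bash
python3 -c "
from h import *
st();t=snap('top','tz');s=snap('side','sz');w=snap('wrist','wz')
s0=cv2.imread('pics/side0.png');t0=cv2.imread('pics/top0.png');s1=cv2.imread('pics/side1.png')
d=lambda a,b,x0,y0,x1,y1:cv2.absdiff(a,b)[y0:y1,x0:x1].mean()
print('side drawer diff now/shut',d(s,s0,330,150,480,265),'open/shut',d(s1,s0,330,150,480,265))
print('bystanders diff: side jar/dredger/brush',d(s,s0,185,180,310,245),'scraper',d(s,s0,300,270,350,325),'top scraper',d(t,t0,268,258,310,315),'top jar/dredger/brush',d(t,t0,240,120,400,180))
cw=load('wz')[1]
g=cv2.cvtColor(w,cv2.COLOR_BGR2GRAY)
print('panel top front edge expected px at y=-.291 (out 0), -.281', proj(cw,[[.496,-.291,.098],[.496,-.281,.098]]))
cs=load('sz')[1];ct=load('tz')[1]
for k in range(5):
  # nozzle tail: compare expected tail end in side view
  M=np.array([.6063,.1816,0])-.015*A+(k-1)*.052*B+np.array([0,0,.122]);tail=M-.088*A;P=proj(cs,[tail,M-.08*A]);print(k,'exp tail px side',P[0])
"
```

```text
t 43.85 p [ 0.4976 -0.0648  0.2392] r [3.1365 0.0017 1.5692] F [-0.4367 -0.9464 -0.2465] w -0.0 q [ 0.4219  0.3507 -0.5212  1.8939  0.215   0.9465 -0.2002]
side drawer diff now/shut 8.01712077294686 open/shut 11.24591304347826
bystanders diff: side jar/dredger/brush 7.390892307692308 scraper 10.586787878787879 top scraper 22.912280701754387 top jar/dredger/brush 4.943819444444444
panel top front edge expected px at y=-.291 (out 0), -.281 [[281.9332 382.9372]
 [281.9181 376.2282]]
0 exp tail px side [221.1824 228.5503]
1 exp tail px side [235.548  238.6511]
2 exp tail px side [250.6547 249.2603]
3 exp tail px side [266.5493 260.409 ]
4 exp tail px side [283.2814 272.1297]
```

```bash
python3 -c "
from h import *
e=plan([.35,-.33,.26],[np.pi,0,.94]);plan([.1925,-.595,.231],[np.pi,0,.313],None,e)"
```

```text
6 dp [[-0.0552, -0.0303, -0.0051], [-0.0581, -0.0243, -0.0051], [-0.0603, -0.0181, -0.0051], [-0.0619, -0.0117, -0.0051], [-0.0628, -0.0052, -0.0051], [-0.063, 0.0014, -0.0051]] rot [[-0.0, 0.0, 0.0333], [-0.0, 0.0, 0.0333], [-0.0, 0.0, 0.0333], [-0.0, 0.0, 0.0333], [-0.0, 0.0, 0.0333], [-0.0, 0.0, 0.0333]]
6 dp [[-0.0639, 0.0061, 0.006], [-0.063, 0.0127, 0.006], [-0.0613, 0.0192, 0.006], [-0.059, 0.0255, 0.006], [-0.056, 0.0315, 0.006], [-0.0524, 0.0372, 0.006]] rot [[0.0, -0.0, 0.0333], [0.0, -0.0, 0.0333], [0.0, -0.0, 0.0333], [0.0, -0.0, 0.0333], [0.0, -0.0, 0.0333], [0.0, -0.0, 0.0333]]
```

Request:
move_arm(jaw=[255,255,255,255,255,255], dp=[[-0.0552,-0.0303,-0.0051],[-0.0581,-0.0243,-0.0051],[-0.0603,-0.0181,-0.0051],[-0.0619,-0.0117,-0.0051],[-0.0628,-0.0052,-0.0051],[-0.063,0.0014,-0.0051]], rotation=[[0,0,0.0333],[0,0,0.0333],[0,0,0.0333],[0,0,0.0333],[0,0,0.0333],[0,0,0.0333]])

```text
clock: 44.75
position: [0.349, -0.3311, 0.2595]
tool_rot: [-3.14, 0.0, 0.937]
force: [0.3, -0.3, -0.3]
grip_width: -0.0001
```

Request:
move_arm(jaw=[0,0,0,0,0,0,0,0], dp=[[-0.0639,0.0061,0.006],[-0.063,0.0127,0.006],[-0.0613,0.0192,0.006],[-0.059,0.0255,0.006],[-0.056,0.0315,0.006],[-0.0524,0.0372,0.006],[0,0,0],[0,0,0]], rotation=[[0,0,0.0333],[0,0,0.0333],[0,0,0.0333],[0,0,0.0333],[0,0,0.0333],[0,0,0.0333],[0,0,0],[0,0,0]])

```text
clock: 45.75
position: [0.1934, -0.5944, 0.2304]
tool_rot: [-3.139, 0.0, 0.314]
force: [0.5, -0.8, 0.4]
grip_width: 0.0853
```

```bash
python3 -c "
from h import *
st();t=snap('top','ty');s=snap('side','sy')
s0=cv2.imread('pics/side0.png');t0=cv2.imread('pics/top0.png')
for n,a,b in(('side',s,s0),('top',t,t0)):
  m=(cv2.absdiff(a,b).max(2)>30).astype(np.uint8);k,l,q,ce=cv2.connectedComponentsWithStats(m)
  print(n,[(ce[i].round().astype(int).tolist(),q[i][2:5].tolist()) for i in range(1,k) if q[i][4]>8])
cs=load('sy')[1]
for b in blobs(s,(0,0,0),(45,45,45),(165,220,275,320),12):
  q=ang(lz(cs,[b[:2]],0)[0]);print('dark',b,'ang %.3f r %.4f'%(q[0],q[1]))
ct=load('ty')[1];hs=cv2.cvtColor(t,cv2.COLOR_BGR2GRAY)
"
```

```text
t 45.75 p [ 0.1934 -0.5944  0.2304] r [-3.1392  0.0003  0.3141] F [ 0.5416 -0.7902  0.3559] w 0.0853 q [ 1.177   0.5236 -0.023   1.5987  0.0135  1.0218 -0.1067]
side [([550, 144], [22, 64, 89]), ([532, 189], [11, 25, 30]), ([217, 232], [14, 7, 35]), ([215, 256], [34, 42, 315]), ([235, 265], [28, 38, 256]), ([501, 260], [4, 8, 14]), ([255, 270], [28, 23, 175]), ([271, 282], [30, 21, 182]), ([286, 293], [23, 18, 148]), ([300, 304], [19, 26, 158]), ([316, 316], [21, 27, 165]), ([336, 330], [27, 25, 213]), ([463, 330], [4, 10, 10]), ([493, 333], [4, 15, 20]), ([378, 372], [7, 7, 14]), ([394, 390], [16, 11, 130])]
top [([227, 183], [35, 10, 169]), ([230, 203], [36, 7, 155]), ([231, 223], [35, 8, 167]), ([268, 238], [29, 6, 146]), ([232, 245], [36, 8, 169]), ([169, 250], [11, 11, 95]), ([269, 257], [28, 8, 144]), ([234, 266], [37, 6, 160]), ([269, 276], [26, 12, 129]), ([170, 280], [11, 10, 87]), ([270, 296], [27, 11, 137]), ([274, 317], [31, 8, 167]), ([265, 390], [11, 12, 85]), ([545, 385], [9, 3, 13]), ([534, 389], [7, 2, 9]), ([550, 401], [10, 4, 10]), ([534, 406], [5, 3, 9])]
dark (np.float64(184.5), np.float64(239.3), 8, 8, 36) ang 1.573 r 0.1238
dark (np.float64(207.0), np.float64(254.6), 22, 19, 173) ang 1.002 r 0.0824
dark (np.float64(230.1), np.float64(274.7), 7, 8, 43) ang 0.167 r 0.0760
dark (np.float64(247.1), np.float64(287.7), 7, 8, 42) ang -0.237 r 0.1033
```

```bash
python3 -c "
from h import *
for nm in ('w18','wld','ty','sy'):
  im,c=load(nm);im=cv2.GaussianBlur(im,(3,3),0).astype(float);out=[]
  for k in range(5):
    M=np.array([.6063,.1816,0])-.015*A+(k-1)*.052*B+np.array([0,0,.122])
    L=np.arange(.06,.115,.0005);P=proj(c,[M-l*A for l in L]).astype(np.float32)
    v=cv2.remap(im,P[:,:1],P[:,1:],cv2.INTER_LINEAR)[:,0];s=v.max(1)-v.min(1)
    g=np.gradient(cv2.GaussianBlur(s[:,None],(1,7),0).ravel());i=g.argmax();out.append((round(L[i]*1e3,1),round(float(g[i]),1)))
  print(nm,out)
"
```

```text
w18 [(np.float64(90.5), 8.4), (np.float64(90.0), 9.4), (np.float64(86.0), 0.9), (np.float64(107.0), 0.4), (np.float64(73.5), 0.2)]
wld [(np.float64(90.5), 8.1), (np.float64(90.0), 8.1), (np.float64(82.0), 1.1), (np.float64(81.0), 0.5), (np.float64(80.0), 0.4)]
ty [(np.float64(88.0), 4.0), (np.float64(87.5), 3.8), (np.float64(88.5), 3.7), (np.float64(90.0), 3.2), (np.float64(89.5), 3.3)]
sy [(np.float64(88.5), 4.9), (np.float64(88.0), 3.4), (np.float64(90.5), 4.0), (np.float64(90.5), 5.2), (np.float64(90.5), 5.6)]
```

```bash
python3 -c "
from h import *
t0=cv2.imread('pics/top0.png')
# true mouth line: manifold lower front edge contrast in top0 along each bore line, z=.145 edge
ct=load('ty')[1];im=cv2.GaussianBlur(t0,(3,3),0).astype(float)
def prof(im,c,k,z,L):
    M=np.array([.6063,.1816,0])-.015*A+(k-1)*.052*B+.018*B*0+np.array([0,0,z]);P=proj(c,[M-l*A for l in L]).astype(np.float32)
    v=cv2.remap(im,P[:,:1],P[:,1:],cv2.INTER_LINEAR)[:,0];return v.max(1)-v.min(1)
L=np.arange(-.01,.012,.0005)
print('edge',[round(L[np.gradient(cv2.GaussianBlur(prof(im,ct,k,.145,L)[:,None],(1,7),0).ravel()).argmax()]*1e3,1) for k in np.arange(0,4.1,.5)])
for nm in('w6','w9','w12','w15'):
  i,c=load(nm);i=cv2.GaussianBlur(i,(3,3),0).astype(float);L2=np.arange(.06,.115,.0005)
  r=[]
  for k in range(5):
    s=prof(i,c,k,.122,L2);g=np.gradient(cv2.GaussianBlur(s[:,None],(1,7),0).ravel());r.append((round(L2[g.argmax()]*1e3,1),round(float(g.max()),1)))
  s=[prof(i,c,k,.145,L) for k in (.5,1.5,2.5,3.5)];print(nm,r,'edge',[round(L[np.gradient(cv2.GaussianBlur(q[:,None],(1,7),0).ravel()).argmax()]*1e3,1) for q in s])
"
```

```text
edge [np.float64(5.0), np.float64(6.5), np.float64(5.5), np.float64(6.0), np.float64(5.0), np.float64(5.5), np.float64(5.0), np.float64(5.5), np.float64(6.0)]
w6 [(np.float64(93.5), 0.4), (np.float64(90.0), 12.1), (np.float64(87.5), 0.3), (np.float64(86.0), 0.8), (np.float64(98.5), 7.6)] edge [np.float64(0.0), np.float64(-0.5), np.float64(-0.5), np.float64(-0.5)]
w9 [(np.float64(90.0), 10.0), (np.float64(74.5), 0.9), (np.float64(80.0), 0.2), (np.float64(108.5), 7.2), (np.float64(101.5), 1.4)] edge [np.float64(0.0), np.float64(-0.5), np.float64(-0.5), np.float64(-0.5)]
w12 [(np.float64(87.0), 0.8), (np.float64(74.5), 1.6), (np.float64(91.5), 13.7), (np.float64(64.5), 0.8), (np.float64(90.0), 0.7)] edge [np.float64(0.0), np.float64(-0.5), np.float64(-0.5), np.float64(-0.5)]
w15 [(np.float64(90.5), 13.4), (np.float64(89.0), 1.1), (np.float64(76.5), 0.9), (np.float64(91.5), 12.8), (np.float64(68.5), 0.6)] edge [np.float64(3.5), np.float64(-0.5), np.float64(-0.5), np.float64(-0.5)]
```

Ports 2–4 read about 1.5 mm further out than 0–1. That's inside the 3 mm tolerance, but I'll tap their tails in for margin.

```bash
python3 -c "
from h import *
e=plan([.38,-.32,.27],[np.pi,0,1.0]);e=plan([.568,-.0,.2],[np.pi,0,1.669],None,e);plan([.5681,.0379,.112],[np.pi,0,1.669],2,e)"
```

```text
7 dp [[0.0467, -0.0363, -0.0069], [0.0501, -0.0315, -0.0069], [0.0529, -0.0265, -0.0069], [0.0552, -0.0212, -0.0069], [0.057, -0.0157, -0.0069], [0.0583, -0.0101, -0.0069], [0.059, -0.0043, -0.0069]] rot [[-0.0, -0.0, -0.0311], [-0.0, -0.0, -0.0311], [-0.0, -0.0, -0.0311], [-0.0, -0.0, -0.0311], [-0.0, -0.0, -0.0311], [-0.0, -0.0, -0.0311], [-0.0, -0.0, -0.0311]]
7 dp [[0.0662, -0.0026, 0.0125], [0.0662, 0.0037, 0.0125], [0.0655, 0.01, 0.0125], [0.0643, 0.0162, 0.0125], [0.0624, 0.0223, 0.0125], [0.06, 0.0281, 0.0125], [0.0571, 0.0337, 0.0125]] rot [[0.0, 0.0, -0.0304], [0.0, 0.0, -0.0304], [0.0, 0.0, -0.0304], [0.0, 0.0, -0.0304], [0.0, 0.0, -0.0304], [0.0, 0.0, -0.0304], [0.0, 0.0, -0.0304]]
2 dp [[0.0236, 0.0024, 0.055], [0.0236, 0.0024, 0.055]] rot [[0.0, 0.0, 0.0], [0.0, 0.0, 0.0]]
```

Request:
move_arm(jaw=[255,255,255,255,255,255,255], dp=[[0.0467,-0.0363,-0.0069],[0.0501,-0.0315,-0.0069],[0.0529,-0.0265,-0.0069],[0.0552,-0.0212,-0.0069],[0.057,-0.0157,-0.0069],[0.0583,-0.0101,-0.0069],[0.059,-0.0043,-0.0069]], rotation=[[0,0,-0.0311],[0,0,-0.0311],[0,0,-0.0311],[0,0,-0.0311],[0,0,-0.0311],[0,0,-0.0311],[0,0,-0.0311]])

```text
clock: 46.72
position: [0.3807, -0.319, 0.2709]
tool_rot: [3.141, 0.0, 1.002]
force: [0.7, 0.1, -0.3]
grip_width: -0.0001
```

Request:
move_arm(jaw=[255,255,255,255,255,255,255,255,255,255], dp=[[0.0662,-0.0026,0.0125],[0.0662,0.0037,0.0125],[0.0655,0.01,0.0125],[0.0643,0.0162,0.0125],[0.0624,0.0223,0.0125],[0.06,0.0281,0.0125],[0.0571,0.0337,0.0125],[0.01,0.0024,0.055],[0.0236,0.0024,0.055],[0,0,0]], rotation=[[0,0,-0.0304],[0,0,-0.0304],[0,0,-0.0304],[0,0,-0.0304],[0,0,-0.0304],[0,0,-0.0304],[0,0,-0.0304],[0,0,0],[0,0,0],[0,0,0]])

```text
clock: 47.98
position: [0.5679, 0.0275, 0.1103]
tool_rot: [-3.137, -0.001, 1.67]
force: [-0.5, -0.1, -0.2]
grip_width: -0.0
```

```bash
python3 -c "
from h import *
o=st();R=Ro.from_euler('xyz',o['tool_rot'])
for k in (2,3,4):print(k,R.inv().apply(home(k)-.0735*A-o['position'])/.8)"
```

```text
t 47.98 p [0.5679 0.0275 0.1103] r [-3.1372 -0.0008  1.6701] F [-0.4864 -0.0854 -0.2393] w -0.0 q [ 0.1785  0.6282 -0.4671  1.8304  0.3847  0.7781 -0.3915]
2 [0.046  0.0016 0.0051]
3 [ 0.0461 -0.0634  0.0054]
4 [ 0.0463 -0.1284  0.0057]
```

Request:
move_arm(jaw=[255,255,255,255,255,255], dp=[[0.02,0.0016,0],[0.016,0,0],[0.009,0,0],[0.004,0,0],[0,0,0],[0,0,0]], rotation=[[0,0,0],[0,0,0],[0,0,0],[0,0,0],[0,0,0],[0,0,0]])

```text
clock: 48.72
position: [0.5675, 0.0644, 0.1125]
tool_rot: [3.141, -0.0, 1.666]
force: [0.0, -0.2, 1.5]
grip_width: 0.0
```

Request:
move_arm(jaw=[255,255,255,255], dp=[[0.004,0,0],[0.002,0,0],[0,0,0],[0,0,0]], rotation=[[0,0,0],[0,0,0],[0,0,0],[0,0,0]])

```text
clock: 49.22
position: [0.5671, 0.0653, 0.1122]
tool_rot: [-3.14, 0.005, 1.663]
force: [1.5, -19.7, 2.1]
grip_width: -0.0003
```

Request:
move_arm(jaw=[255,255,255], dp=[[0.002,0,0],[0,0,0],[0,0,0]], rotation=[[0,0,0],[0,0,0],[0,0,0]])

```text
clock: 49.6
position: [0.567, 0.0655, 0.1122]
tool_rot: [-3.14, 0.006, 1.662]
force: [2.8, -28.1, 3.2]
grip_width: 0.0001
```

Seated firmly. Next, port 3: back 25 mm, sideways 52 mm, then the same push.

Request:
move_arm(jaw=[255,255,255,255,255,255,255,255,255], dp=[[-0.035,0,0],[0,-0.035,0],[0,-0.0305,0],[0,0,0],[0.02,0,0],[0.011,0,0],[0.004,0,0],[0,0,0],[0,0,0]], rotation=[[0,0,0],[0,0,0],[0,0,0],[0,0,0],[0,0,0],[0,0,0],[0,0,0],[0,0,0],[0,0,0]])

```text
clock: 50.72
position: [0.5153, 0.0608, 0.1121]
tool_rot: [-3.14, 0.007, 1.662]
force: [4.4, -36.1, 2.4]
grip_width: -0.0001
```

Request:
move_arm(jaw=[255,255,255], dp=[[0.002,0,0],[0,0,0],[0,0,0]], rotation=[[0,0,0],[0,0,0],[0,0,0]])

```text
clock: 51.1
position: [0.5152, 0.0609, 0.112]
tool_rot: [-3.14, 0.009, 1.661]
force: [5.8, -44.2, 3.2]
grip_width: 0.0
```

Request:
move_arm(jaw=[255,255,255,255,255,255,255,255,255], dp=[[-0.041,0,0],[0,-0.035,0],[0,-0.0305,0],[0,0,0],[0.02,0,0],[0.011,0,0],[0.004,0,0],[0,0,0],[0,0,0]], rotation=[[0,0,0],[0,0,0],[0,0,0],[0,0,0],[0,0,0],[0,0,0],[0,0,0],[0,0,0],[0,0,0]])

```text
clock: 52.22
position: [0.4631, 0.0555, 0.1122]
tool_rot: [-3.14, 0.004, 1.664]
force: [2.6, -23.3, 1.1]
grip_width: 0.0003
```

Request:
move_arm(jaw=[255,255,255,255,255,255], dp=[[-0.03,0,0],[-0.05,0,0],[0,0,-0.06],[0,0,-0.07],[-0.05,0,-0.05],[0,0,0]], rotation=[[0,0,0],[0,0,0],[0,0,0],[0,0,0],[0,0,0],[0,0,0]])

```text
clock: 52.98
position: [0.4745, -0.0472, 0.259]
tool_rot: [3.137, 0.001, 1.663]
force: [0.1, 0.5, -0.6]
grip_width: 0.0002
```

```bash
python3 -c "
from h import *
from workcell import workorder
st();s=snap('side','sx');t=snap('top','tx')
for nm in('sx','tx'):
  im,c=load(nm);im=cv2.GaussianBlur(im,(3,3),0).astype(float);out=[]
  for k in range(5):
    M=np.array([.6063,.1816,0])-.015*A+(k-1)*.052*B+np.array([0,0,.122]);L=np.arange(.06,.115,.0005);P=proj(c,[M-l*A for l in L]).astype(np.float32)
    v=cv2.remap(im,P[:,:1],P[:,1:],cv2.INTER_LINEAR)[:,0];q=v.max(1)-v.min(1);g=np.gradient(cv2.GaussianBlur(q[:,None],(1,7),0).ravel());out.append((round(L[g.argmax()]*1e3,1),round(float(g.max()),1)))
  print(nm,out)
sy=load('sy')[0];print('lever area change',cv2.absdiff(s,sy)[240:300,185:225].mean(),'steriliser side vs shut',cv2.absdiff(s,cv2.imread('pics/side0.png'))[195:255,340:420].mean())
"
```

```text
t 52.98 p [ 0.4745 -0.0472  0.259 ] r [3.1371 0.0015 1.6633] F [ 0.1068  0.5008 -0.647 ] w 0.0002 q [ 0.4432  0.2907 -0.572   1.9257  0.1907  0.9735 -0.1244]
sx [(np.float64(88.5), 5.1), (np.float64(88.0), 3.2), (np.float64(87.5), 3.3), (np.float64(87.5), 5.3), (np.float64(88.5), 5.0)]
tx [(np.float64(88.0), 4.1), (np.float64(87.5), 3.7), (np.float64(87.0), 3.6), (np.float64(88.0), 3.3), (np.float64(87.5), 3.3)]
lever area change 5.814722222222223 steriliser side vs shut 7.433680555555555
```

```bash
python3 -c "
from h import *
s=load('sx')[0];t=load('tx')[0];sy=load('sy')[0];ty=load('ty')[0]
for n,a,b in(('s',s,sy),):print([x for x in blobs(a,(0,0,0),(45,45,45),(165,220,275,320),12)],[x for x in blobs(b,(0,0,0),(45,45,45),(165,220,275,320),12)])
m=(cv2.absdiff(t,ty).max(2)>30)[150:310,80:216];print('top filler changed px',m.sum());m=(cv2.absdiff(s,sy).max(2)>30)[240:300,185:225];print('side lever changed px',m.sum())
g=lambda i,x0,x1:[int(v) for v in cv2.cvtColor(i,cv2.COLOR_BGR2GRAY)[256,x0:x1]]
print(g(t,394,412));print(g(cv2.imread('pics/top0.png'),394,412));print(g(ty,394,412))
"
```

```text
[(np.float64(184.4), np.float64(239.4), 7, 8, 27), (np.float64(207.6), np.float64(255.1), 22, 19, 112), (np.float64(230.3), np.float64(275.0), 7, 8, 33), (np.float64(247.1), np.float64(288.0), 7, 8, 31)] [(np.float64(184.5), np.float64(239.3), 8, 8, 36), (np.float64(207.0), np.float64(254.6), 22, 19, 173), (np.float64(230.1), np.float64(274.7), 7, 8, 43), (np.float64(247.1), np.float64(287.7), 7, 8, 42)]
top filler changed px 0
side lever changed px 0
[129, 135, 140, 135, 138, 160, 171, 161, 136, 131, 148, 166, 166, 145, 110, 86, 65, 45]
[125, 132, 136, 131, 134, 155, 167, 157, 132, 128, 144, 162, 162, 141, 106, 84, 63, 44]
[124, 131, 136, 131, 134, 156, 167, 158, 133, 128, 144, 162, 162, 141, 106, 83, 64, 43]
```

The lever hasn't moved and the drawer edge profile matches the shut picture; the whole-area differences were just a brightness change. Handing in.

```bash
python3 -c "
from workcell import workorder
print(workorder.job_done())"
```

```text
the job is handed in; nothing more can be done
None
```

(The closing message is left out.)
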